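# Clamp a plaster press mould to the potter's bench

## Robot

A 7-joint arm with a two-finger parallel gripper is mounted at the origin on a cart in front of the work surface, level with it; the furniture and walls round the work are solid. World frame = base frame: x ahead of the robot, y to its left, z up, the work surface at z = 0. Lengths are in m, angles in rad, forces in N, time in s.
With the tool pointing down it reaches from about 0.425 to 0.925 m from the base axis. Payload 6.8 kg.
Tool frame: the origin (TCP) lies at the very end of the fingers, on their centre line; the grasp point (between the pads) lies 19 mm behind it; y points along the fingers, z is the direction in which the jaws open and shut, and the axes are right-handed (so a half turn about y gives the same grasp; the last joint's range is limited). The gripper opens to 85 mm and grips with 20 to 120 N. Pads are 22 mm wide; open, the fingers measure 114 mm over their backs; the gripper's body (76 mm by 85 mm) begins 54 mm behind the grasp point. The pads swing forward as they close: fully open they stand 13 mm farther back than shut.
Start: joints at [-1.387, 0.477, 0.022, 1.555, -0.011, 1.109, -0.083], TCP at [0.194, 0.646, 0.211] pointing down, gripper open.
Joint ranges: [-2.96, 2.96], [-0.34, 2.1], [-1.41, 1.46], [0.24, 2.44], [-1.37, 4.51], [0.17, 1.92], [-2.96, 2.96]. Speed limits (rad/s): [2.39, 2.39, 3.14, 3.14, 3.14, 3.14, 3.14].

## Interface

Orientations are given as a rotation vector (axis times angle).
In Python, from bench import r gives the robot as it stands.
- The arm moves only by the tool drive_tool, never from a script. Its argument "series" is a list of rows, each a list of 7 numbers: the shift along the tool's x, y, z in mm, then the turn, a rotation vector about the tool's x, y, z in degrees, then the finger opening in mm, from 0 to 85.4. In form: [[tx, ty, tz, wx, wy, wz, grip], ...]. A call has 1 to 5 rows; each row is the pose to reach, as a shift and turn from the pose measured when the call began, along the tool's axes at that moment; what a row does not reach only later rows make up. A row lasts 1/10 s, in which the tool goes at most 50 mm and 8.59 degrees, less where a joint would pass 70% of its speed; a pose out of reach is approached as far as the arm can. A call with a gripper value outside its range is refused whole. The fingers move at their own pace and stop on an object; "squeeze" is the grip in N (left out, the last holds). Time passes only in rows, so rows that repeat a pose let the fingers close. It gives the time, the measured TCP pose, the force and the opening at its end, in the units of the state.
- r.get_obs(): the state, without advancing time (a new reading comes with each control period).
- r.grab_frame(name): name is "scene" or "top" or "wrist"; returns a dict with "frame" (480x640x3 uint8, blue, green, red), "intrinsics" (3x3 intrinsics, pixels), "distortion" ([k1, k2, p1, p2, k3] as OpenCV has them; the pictures are not rectified), "rvec" (rotation vector, rad) and "tvec" (3), from world to camera coordinates, as OpenCV has them. Camera axes: x right, y down, z forward; pixel columns grow to the right and rows downward; lengths in m; the calibration is good to about 2 mm. A picture is of the moment at which its call begins. There is no depth.
- r.hand_in(): hands the job in, once; it reports no verdict.
The state is a dict: "clock": time; "joints": joint angles; "qvel": joint speeds; "tau": joint torques, N m; "tcp_pos": TCP position; "orientation": TCP orientation; "contact_force": force on the tool from outside, world axes, zero at the start; "moment": the same for the moment, N m; "grip_width": finger opening in m.
Only numpy, scipy, OpenCV 4.12 (cv2) and the standard library are available. Lean on these libraries where they do the work, as an engineer would, in place of code of your own. Each camera call takes 0.05 s, during which the arm holds its last target.

## Task

Clamp the plaster mould down with the hold-down clamp that stands over it. The red wing knob sits loose on top of its thread: turn it backwards (anticlockwise seen from above) until it clicks down, without ever forcing it forwards before that, then turn it forwards until it is tight, and then push the wooden wedge under the free end of the clamp bar, the end away from the mould, until it jams tight and the bar presses on the mould. Do not shift the mould, and leave the jars, the wooden stamp, the red rubber kidney and the brush where they are.

Things in the scene. Friction and masses are not known exactly. Their poses are not given: they have to be found in the camera images.
- clamp: Fixed foot and stud of the hold-down clamp, screwed to the table: round foot 66 mm across and 7 mm high, upright steel stud to 78 mm. Origin on the table, on the stud's axis; z up, +y along the bar towards its free heel end, -y towards the toe and the mould.
- knob_centre (a point): On the stud's axis at mid height of the red knob's wings: two straight wings in one line, 92 mm tip to tip, 13 mm thick, 17 mm high (8.5 mm above and below this point), on a hub 42 mm across. The stud's end, 11 mm across, stands out of the middle to 78 mm. This point is 57 mm above the table when the knob has dropped, 60 to 63 mm at the start. The bar's top is at about 38 mm.
- knob_wing (a point): Point on one wing, 36 mm from the stud's axis, at mid height: from knob_centre to here is the line of the wings.
- knob (a joint): Turn (rad), grows clockwise seen from above (forwards). Rests on top of the thread at 0.45 to 1.15 at the start; forwards from there it only runs on a blunt thread end at 1.55. Backwards it drops in below about 0.15, with a stop at -0.12. Once dropped it screws down forwards, tight at about 1.25. Turns with 0.03 N m and stays where left; about 3 N on a wing tightens it. It cannot come off.
- knob_lift (a joint): Height of the knob (m); 0 where it lies once dropped into the thread. At the start 0.0036 to 0.0062, resting on the thread; turned backwards it climbs 3.6 mm a radian to about 0.0067, then falls by its own 0.2 kg to 0 (the click), or when let go if it is gripped. About -0.0028 when screwed tight.
- bar: Light metal clamp bar, 180 x 42 x 12 mm, on a spring round the stud, rocking up to 0.06 rad. Origin on the stud's axis at mid thickness; +y to the heel (end at 102 mm), -y to the toe (end at -78 mm), whose black rubber nose at -66 mm presses on the mould. With the knob tight and the bar level its underside is 22 mm above the table; the heel hangs to 16 mm until wedged. Knob loose: it just lifts.
- heel_edge (a point): On the bar's lower edge, on its -x side (which faces the robot), 80 mm from the stud towards the heel; axes as the bar. The wedge goes in here along the bar's +x, nose first.
- mould: Loose white plaster press mould, 90 x 118 x 20 mm, with a round hollow 66 mm across; 0.55 kg. Origin at the middle of its underside. It stands on the table with one edge under the bar's toe.
- wedge: Loose brown waxed wooden wedge, 90 x 30 mm, flat below; 28 mm high at the butt (-x end), falling evenly to 6 mm at the nose (+x end); 0.06 kg. Origin at the middle of its underside. It starts flat on the light wooden tool board (top 12 mm above the table, edge at about x = 0.40 to 0.44). Its nose goes about 65 mm past the bar's edge before it jams; some 10 N of push sets it.
- jar_white: Cream glaze jar with a black lid, 53 mm across, 62 mm high, standing on the table, as do the other two, one of them close in front of the clamp; origin under its middle. Leave alone.
- jar_green: Green glaze jar with a white lid, 49 mm across, 56 mm high; origin under its middle. Leave alone.
- jar_amber: Amber glaze jar with a black lid, 53 mm across, 62 mm high; origin under its middle. Leave alone.
- stamp: Square wooden texture stamp with a reddish top, 30 x 30 x 56 mm, standing on the table close behind the clamp; origin under its middle. Leave alone.
- kidney: Red rubber kidney lying flat, 44 x 85 x 8 mm; origin under its middle, long side along y. Leave alone.
- brush: Wooden glaze brush lying on the tool board, 14 x 173 x 11 mm; origin under its middle, long side along y. Leave alone.

How it is judged:
On the way, in this order (a step that is already met when the one before it is completed fails the run):
1. the knob has been turned back until it dropped into its thread (value of joint knob below 0.4 rad and value of joint knob_lift below 0.0015 m), for 0.1 s.
2. the knob is screwed down tight on the bar (value of joint knob above 1.05 rad and value of joint knob_lift below -0.0018 m), for 0.2 s.
3. the wedge is jammed under the heel and the toe presses on the mould (contact force between bar and mould above 3 N and contact force between wedge and bar above 2 N), for 0.2 s.
At the end, for the whole second after the job is handed in: The knob is screwed down (turned forwards past 1.05 rad and at least 1.8 mm below where it dropped in), the wedge is still jammed under the bar's heel with more than 2 N between them and at rest, the bar's toe presses on the mould with more than 3 N, and the mould is within 20 mm of where it was (all of step 2 and all of step 3 and linear speed of wedge below 0.01 m/s and distance of mould from where it was at the start of the episode below 0.02 m); the robot touches nothing.
It fails at once if the knob is forced forwards while it still sits on top of the thread (value of joint knob above 1.4 rad and value of joint knob_lift above 0.0012 m).
It fails at once if the mould is shifted by more than 20 mm (distance of mould from where it was at the start of the episode above 0.02 m).
It fails at once if a jar, the stamp, the rubber kidney or the brush is shifted by more than 25 mm (distance of any of jar_white, jar_green, jar_amber, stamp, kidney, brush from where it was at the start of the episode above 0.025 m).
It also fails if it takes over 69 s, if anything falls off the work surface, if the arm or the gripper's body presses on something with over 40 N, if the wrist force passes 120 N, or if a joint passes its speed limit or range.

## Working session

There is one attempt and no reset: what is moved stays moved. The work goes in short steps, Python scripts to look and compute and a tool call to move; the robot and the scene stay as the last step left them, time stands still between calls to the robot, and variables do not carry over. Pictures are saved under pics/ and viewed, and the job is handed in when it is done.

Besides the shell and the picture viewer there is one more tool, called after ">>>" as name(argument=value, ...) on one line, values as JSON. drive_tool: Moves the arm, as the interface text tells. Its arguments: {"type":"object","properties":{"series":{"type":"array","items":{"type":"array","items":{"type":"number"}}},"squeeze":{"type":"number"}},"required":["series"]}

```bash
ls; mkdir -p pics
python3 - <<'E'
from bench import r
import cv2
print(r.get_obs())
for n in ["scene","top","wrist"]:
    f=r.grab_frame(n); cv2.imwrite(f"pics/{n}0.png",f["frame"]); print(n,f["intrinsics"],f["distortion"],f["rvec"],f["tvec"])
E
```

```text
pics
{'clock': 0.0, 'joints': array([-1.3871263 ,  0.47781456,  0.02234966,  1.55647605, -0.01149864,
        1.10931144, -0.08309231]), 'qvel': array([ 0.00075801, -0.00084213,  0.00154041, -0.00059643, -0.00104335,
        0.00128311,  0.00011514]), 'tau': array([-5.41253048e-04, -5.96482551e+01,  1.60776168e+00, -2.81193852e+01,
        1.24386980e-02,  9.59388010e-03, -1.26535215e-05]), 'tcp_pos': array([0.19400079, 0.64584267, 0.20960588]), 'orientation': array([-1.56051865,  0.22915181, -0.22895087]), 'contact_force': array([-0.19451903,  0.31658354, -1.20266261]), 'moment': array([-0.00400247, -0.02898409, -0.00183512]), 'grip_width': 0.08540860876797464}
scene [[502.77136319   0.         323.60835845]
 [  0.         502.77136319 238.37317669]
 [  0.           0.           1.        ]] [-0.14058663  0.          0.          0.          0.        ] [ 2.31463653 -0.53878392  0.22827408] [-0.24841837  0.41945418  0.5605218 ]
top [[625.10662698   0.         320.68603848]
 [  0.         625.10662698 243.02396282]
 [  0.           0.           1.        ]] [-0.04583142  0.          0.          0.          0.        ] [ 2.20142336 -2.18421772  0.06311781] [0.29702298 0.43512089 1.03541887]
wrist [[343.18704349   0.         324.76165503]
 [  0.         343.18704349 234.1146764 ]
 [  0.           0.           1.        ]] [-0.06743798  0.          0.          0.          0.        ] [-2.31510587 -1.72332796 -0.26215288] [-0.67292174 -0.03849197  0.37875322]
```

View pics/scene0.png

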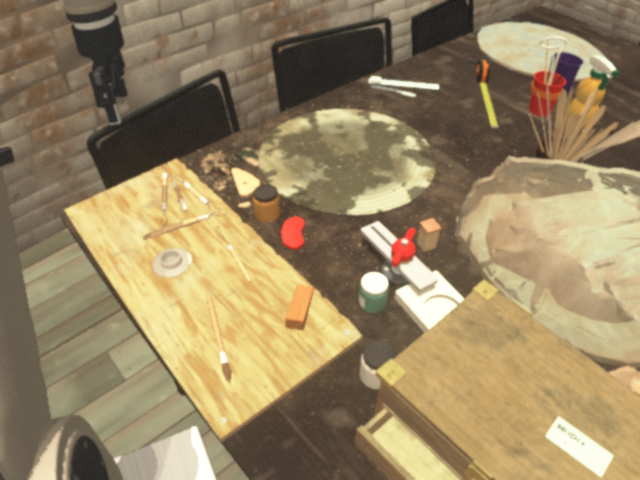

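View pics/top0.png

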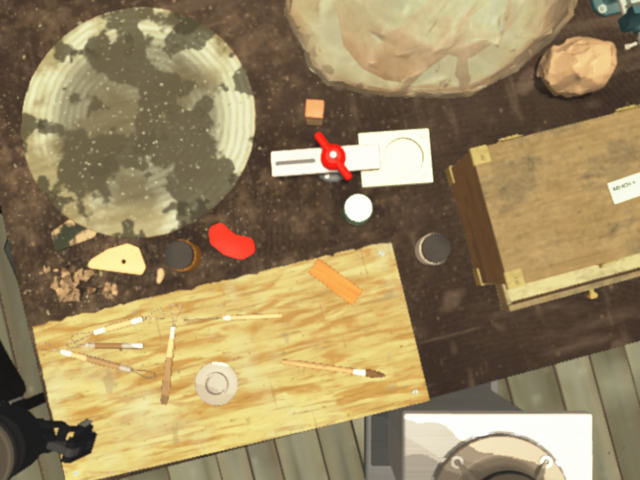

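View pics/wrist0.png

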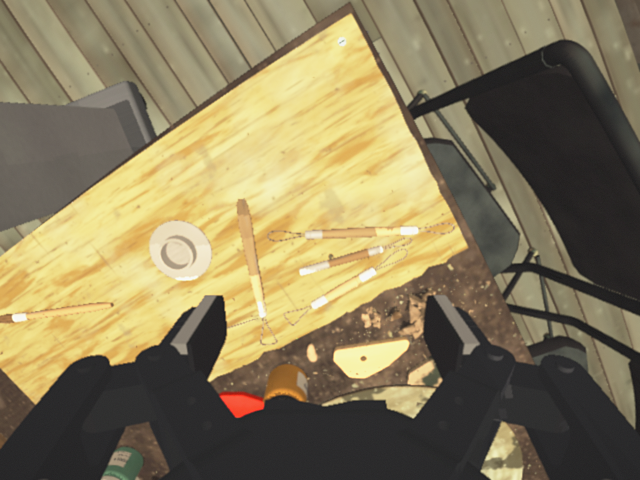

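The top view shows the knob at about (333,156), its wing tips at (319,134) and (350,178). The bar runs from (272,163) to (380,157), the mould is at (395,157) and the wedge at (335,281). The green jar (358,208) and the stamp (315,112) stand close to the clamp. Next I measure.

```bash
cat > h.py <<'E'
import numpy as np, cv2
from scipy.spatial.transform import Rotation as Ro
def und(f,p):
    return cv2.undistortPoints(np.array(p,float).reshape(-1,1,2),f["intrinsics"],np.array(f["distortion"])).reshape(-1,2)
def rays(f,p):
    R=cv2.Rodrigues(np.array(f["rvec"]))[0]; t=np.array(f["tvec"]).ravel()
    n=und(f,p); d=np.c_[n,np.ones(len(n))]@R; return -R.T@t, d
def plane(f,p,z):
    o,d=rays(f,p); return o+d*((z-o[2])/d[:,2])[:,None]
def tri(f1,p1,f2,p2):
    def P(f): return np.c_[cv2.Rodrigues(np.array(f["rvec"]))[0],np.array(f["tvec"]).ravel()]
    X=cv2.triangulatePoints(P(f1),P(f2),und(f1,p1).T,und(f2,p2).T); return (X[:3]/X[3]).T
def proj(f,X):
    return cv2.projectPoints(np.array(X,float).reshape(-1,1,3),np.array(f["rvec"]),np.array(f["tvec"]),f["intrinsics"],np.array(f["distortion"]))[0].reshape(-1,2)
E
python3 - <<'E'
from bench import r
from h import *
F={}
for n in ["scene","top"]:
    F[n]=r.grab_frame(n); im=F[n]["frame"]
    hsv=cv2.cvtColor(im,cv2.COLOR_BGR2HSV)
    for nm,lo,hi in [("red",(0,200,120),(6,255,255)),("red2",(174,200,120),(180,255,255)),("brown",(5,150,120),(14,255,255))]:
        m=cv2.inRange(hsv,lo,hi)
        c,_=cv2.findContours(m,cv2.RETR_EXTERNAL,cv2.CHAIN_APPROX_NONE)
        for k in c:
            if cv2.contourArea(k)>80: print(n,nm,cv2.contourArea(k),np.round(cv2.minAreaRect(k),1) if 0 else cv2.minAreaRect(k))
x=F["top"]["frame"][90:310,240:460]; cv2.imwrite("pics/topc.png",cv2.resize(x,None,fx=2.7,fy=2.7,interpolation=cv2.INTER_CUBIC))
x=F["scene"]["frame"][190:390,270:490]; cv2.imwrite("pics/scc.png",cv2.resize(x,None,fx=3,fy=3,interpolation=cv2.INTER_CUBIC))
E
```

```text
scene brown 149.5 ((299.0642395019531, 306.1192626953125), (18.198701858520508, 44.634708404541016), 16.699241638183594)
scene brown 114.0 ((538.9358520507812, 92.97547149658203), (27.274703979492188, 11.610177993774414), 47.48955535888672)
top red 726.0 ((230.30001831054688, 242.4000244140625), (50.087921142578125, 25.491174697875977), 26.56505012512207)
top red 654.5 ((332.33367919921875, 156.06336975097656), (55.891265869140625, 22.828201293945312), 69.14553833007812)
```

View pics/topc.png

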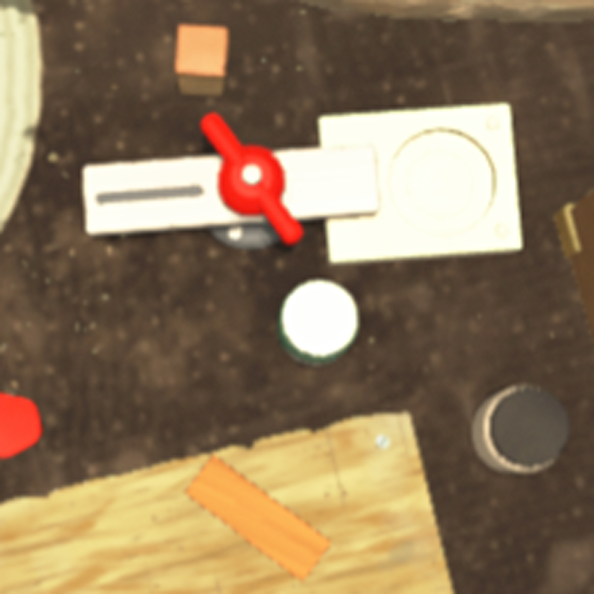

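View pics/scc.png

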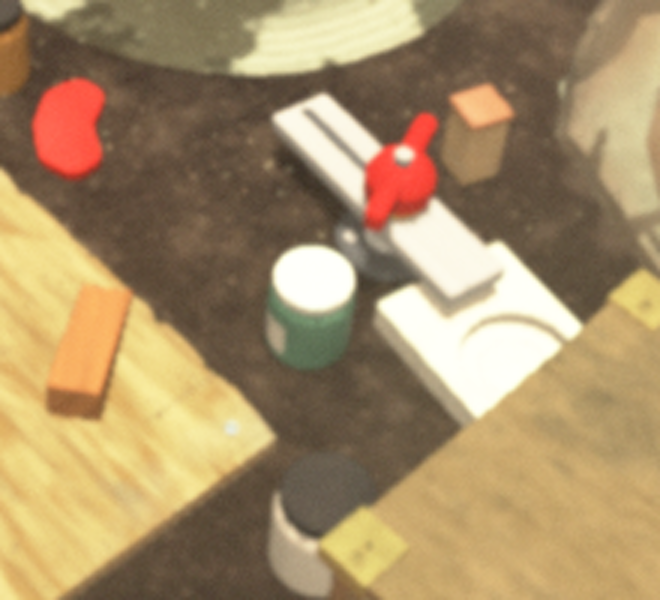

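Run:
```python
from bench import r
from h import *
np.set_printoptions(precision=4,suppress=True)
S=r.grab_frame("scene");T=r.grab_frame("top")
t=lambda p:np.array(p,float)/2.7+[240,90]
s=lambda p:np.array(p,float)/3+[270,190]
names=["stud","wingfar","wingnear","heelA","heelB","toeA","toeB","wedge nose L","wedge nose R","wedge butt R","wedge butt L"]
tp=t([[251,174],[210,118],[296,238],[84,167],[89,234],[376,148],[378,213],[212,456],[187,489],[330,544],[305,579]])
sp=s([[405,155],[430,118],[376,222],[322,96],[275,117],[500,272],[455,302],[132,290],[84,286],[103,385],[50,380]])
X=tri(T,tp,S,sp)
for n,x in zip(names,X): print(n,x)
print("stud z78",plane(T,tp[:1],.078),plane(S,sp[:1],.078))
print("bar z38",plane(T,tp[3:7],.038))
print("mould z20",plane(T,t([[319,117],[510,103],[522,248],[331,262]]),.02))
print("jar green",plane(T,t([[319,318],[281,318],[358,318]]),.056)); print("stamp",plane(T,t([[177,26],[227,26],[225,76],[177,75]]),.056))
print("board edge",plane(T,t([[0,500],[150,465],[300,432],[410,413]]),.012)); print("jarwhite",plane(T,t([[523,428]]),.062))
print("wedge z12",plane(T,tp[7:],.02))
print("kidney",plane(T,[[230.3,242.4]],.008))
```

```text
stud [0.5709 0.2815 0.0781]
wingfar [0.6055 0.3059 0.0714]
wingnear [0.5355 0.2542 0.0655]
heelA [0.5823 0.384  0.0323]
heelB [0.5424 0.3792 0.0346]
toeA [0.593  0.2057 0.0436]
toeB [0.5567 0.2024 0.04  ]
wedge nose L [0.4072 0.3033 0.0208]
wedge nose R [0.3856 0.319  0.0188]
wedge butt R [0.3554 0.232  0.0494]
wedge butt L [0.3332 0.2472 0.0483]
stud z78 [[0.5698 0.2821 0.078 ]] [[0.5721 0.2812 0.078 ]]
bar z38 [[0.5814 0.3834 0.038 ]
 [0.5401 0.3798 0.038 ]
 [0.5946 0.2049 0.038 ]
 [0.5544 0.2037 0.038 ]]
mould z20 [[0.6178 0.2388 0.02  ]
 [0.6278 0.1195 0.02  ]
 [0.5365 0.1124 0.02  ]
 [0.5267 0.231  0.02  ]]
jar green [[0.4877 0.2405 0.056 ]
 [0.4875 0.2632 0.056 ]
 [0.4878 0.2172 0.056 ]]
stamp [[0.6644 0.327  0.056 ]
 [0.6646 0.2968 0.056 ]
 [0.6339 0.2977 0.056 ]
 [0.6343 0.3267 0.056 ]]
board edge [[0.3778 0.435  0.012 ]
 [0.4003 0.3422 0.012 ]
 [0.4215 0.2494 0.012 ]
 [0.4338 0.181  0.012 ]]
jarwhite [[0.4226 0.1198 0.062 ]]
wedge z12 [[0.4059 0.3038 0.02  ]
 [0.3855 0.319  0.02  ]
 [0.3524 0.231  0.02  ]
 [0.3309 0.2462 0.02  ]]
kidney [[0.4329 0.4527 0.008 ]]
```

```bash
cat >> h.py <<'E'
def yawdown(yaw):  # tool y down, jaw (z) axis at world yaw deg
    z=np.array([np.cos(np.radians(yaw)),np.sin(np.radians(yaw)),0]); y=np.array([0,0,-1.]); x=np.cross(y,z)
    return Ro.from_matrix(np.c_[x,y,z])
def go(o,pos,yaw=None,R=None):
    C=Ro.from_rotvec(o["orientation"]); T=R or (yawdown(yaw) if yaw is not None else C)
    d=C.inv().apply(np.array(pos)-o["tcp_pos"])*1000; w=(C.inv()*T).as_rotvec(degrees=True)
    return np.round(d,1),np.round(w,1)
def yaw(o):
    z=Ro.from_rotvec(o["orientation"]).as_matrix()[:,2]; return np.degrees(np.arctan2(z[1],z[0]))
E
python3 - <<'E'
from bench import r
from h import *
o=r.get_obs(); print(yaw(o)); print(Ro.from_rotvec(o["orientation"]).as_matrix().round(3))
for y in (126.4,-53.6):print(y,go(o,[.571,.2815,.15],y))
S=r.grab_frame("scene");T=r.grab_frame("top")
t=lambda p:np.array(p,float)/2.7+[240,90]
print(plane(T,t([[330,544],[305,579]]),.04),plane(T,t([[212,456],[187,489]]),.018))
print(plane(T,t([[210,118],[296,238]]),.0705))
E
```

```text
73.27995655131494
[[ 0.958 -0.     0.288]
 [-0.288 -0.     0.958]
 [ 0.    -1.    -0.   ]]
126.4 (array([ 465.9,   60.5, -241. ]), array([  0. , -53.1,  -0. ]))
-53.6 (array([ 465.9,   60.5, -241. ]), array([  0. , 126.9,   0. ]))
[[0.35284663 0.23231746 0.04      ]
 [0.33173633 0.24725918 0.04      ]] [[0.40597321 0.30383092 0.018     ]
 [0.38552544 0.31906309 0.018     ]]
[[0.60470929 0.30647807 0.0705    ]
 [0.53334007 0.25515192 0.0705    ]]
```

>>> drive_tool(series=[[42,0,-22,0,8.4,0,85],[84,0,-44,0,16.8,0,85],[126,0,-66,0,25.2,0,85],[168,0,-88,0,33.6,0,85],[210,0,-110,0,42,0,85]])

```text
clock: 0.95
tcp_pos: [0.3648, 0.4793, 0.2108]
orientation: [-1.417, 0.803, -0.803]
contact_force: [0.8, 0.6, 0.3]
grip_width: 0.0854
```

```bash
cat > st.py <<'E'
from bench import r
from h import *
import sys
o=r.get_obs(); print(o["clock"],o["tcp_pos"].round(4),"yaw",yaw(o).round(1),"j",o["joints"].round(2),"F",o["contact_force"].round(1),"M",o["moment"].round(2),"g",o["grip_width"].round(4))
a=[float(x) for x in sys.argv[1:]]
if a: print(go(o,a[:3],a[3]))
E
python3 st.py .571 .2815 .15 -53.6
```

```text
Traceback (most recent call last):
  File "st.py", line 4, in <module>
    o=r.get_obs(); print(o["clock"],o["tcp_pos"].round(4),"yaw",yaw(o).round(1),"j",o["joints"].round(2),"F",o["contact_force"].round(1),"M",o["moment"].round(2),"g",o["grip_width"].round(4))
                                                                                                                                                                      ^^^^^^^^^^^^^^^^^^^^^
AttributeError: 'float' object has no attribute 'round'
```

```bash
sed -i 's/o\["grip_width"\].round(4)/round(o["grip_width"],4)/' st.py; python3 st.py .571 .2815 .15 -53.6
```

```text
0.95 [0.3648 0.4793 0.2108] yaw 30.9 j [-1.2   0.36  0.23  1.75 -0.09  1.04 -0.4 ] F [0.8 0.6 0.3] M [-0.   -0.03 -0.04] g 0.0854
(array([275.6,  60.8,  75.1]), array([-0. , 84.5, -0. ]))
```

>>> drive_tool(series=[[46,0,12,0,8.5,0,85],[92,0,24,0,17,0,85],[138,0,36,0,25.5,0,85],[184,0,49,0,34,0,85],[230,10,61,0,42.5,0,85]])

```text
clock: 1.45
tcp_pos: [0.5375, 0.3126, 0.2023]
orientation: [-1.1, 1.36, -1.359]
contact_force: [1.4, 0.5, -0.0]
grip_width: 0.0852
```

```bash
python3 st.py .571 .2815 .15 -53.6
```

```text
1.45 [0.5375 0.3126 0.2023] yaw -11.9 j [-0.97  0.42  0.46  1.73 -0.21  1.04 -0.65] F [ 1.4  0.5 -0. ] M [ 0.03 -0.06  0.01] g 0.0852
(array([23.7, 52.3, 39. ]), array([-0.1, 41.7, -0.2]))
```

>>> drive_tool(series=[[8,6,12,0,8.4,0,85],[16,12,26,0,16.8,0,85],[24,18,39,0,25.2,0,85],[24,22,39,0,33.6,0,85],[24,22,39,0,41.7,0,85]])

```text
clock: 1.95
tcp_pos: [0.5709, 0.2804, 0.1797]
orientation: [-0.602, 1.862, -1.859]
contact_force: [-0.2, -0.3, -0.4]
grip_width: 0.0851
```

```bash
python3 st.py .571 .2815 .15 -53.6
python3 - <<'E'
from bench import r
from h import *
f=r.grab_frame("wrist"); cv2.imwrite("pics/w1.png",f["frame"])
print(proj(f,[[.571,.2815,.078],[.571,.2815,.0]]))
E
```

```text
1.95 [0.5709 0.2804 0.1797] yaw -54.0 j [-1.    0.5   0.62  1.72 -0.34  1.03 -1.2 ] F [-0.2 -0.3 -0.4] M [ 0.05  0.01 -0.03] g 0.0851
(array([-0.7, 29.7, -0.8]), array([ 0. , -0.4, -0.2]))
[[323.27619959 224.39089747]
 [323.62209722 203.9129834 ]]
```

View pics/w1.png

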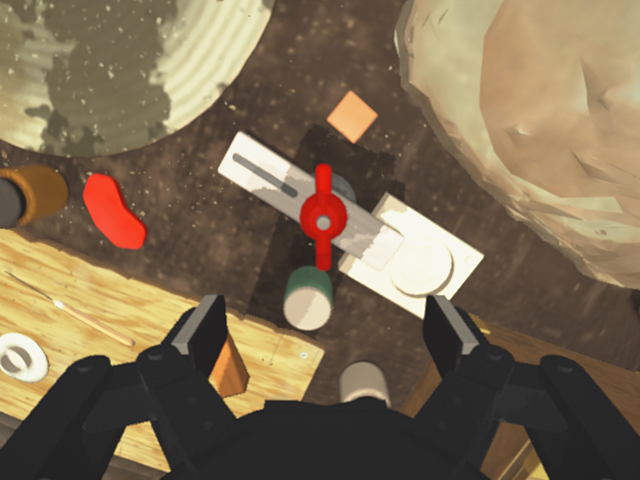

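>>> drive_tool(series=[[-1,40,-1,0,0,0,65],[-1,80,-1,0,0,0,65],[-1,115,-1,0,0,0,65],[-1,130,-1,0,-0.3,0,65],[-1,134,-1,0,-0.3,0,65]], squeeze=20)

```text
clock: 2.5
tcp_pos: [0.5703, 0.2825, 0.0445]
orientation: [-0.606, 1.861, -1.859]
contact_force: [-0.3, 0.3, 0.4]
grip_width: 0.065
```

```bash
python3 st.py .571 .2815 .045 -53.6
python3 - <<'E'
from bench import r
from h import *
f=r.grab_frame("wrist"); cv2.imwrite("pics/w2.png",f["frame"])
f=r.grab_frame("scene"); cv2.imwrite("pics/s2.png",cv2.resize(f["frame"][150:350,270:510],None,fx=3,fy=3))
E
```

```text
2.5 [0.5703 0.2825 0.0445] yaw -53.9 j [-0.93  0.66  0.53  1.8  -0.45  0.79 -1.12] F [-0.3  0.3  0.4] M [-0.03  0.02  0.04] g 0.065
(array([ 0. , -0.5,  1.2]), array([ 0.1, -0.3, -0. ]))
```

View pics/w2.png

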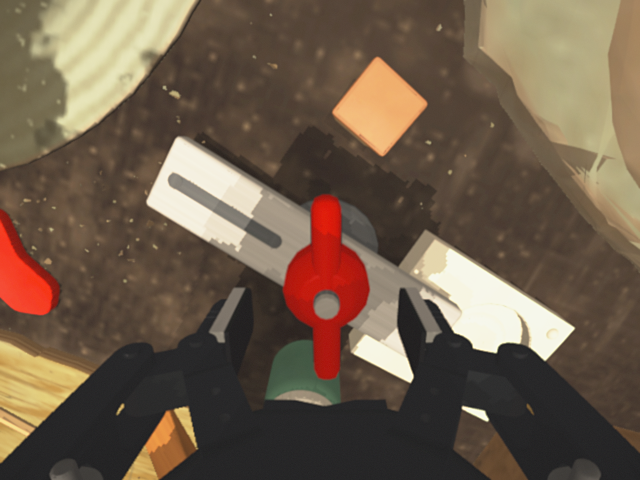

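View pics/s2.png

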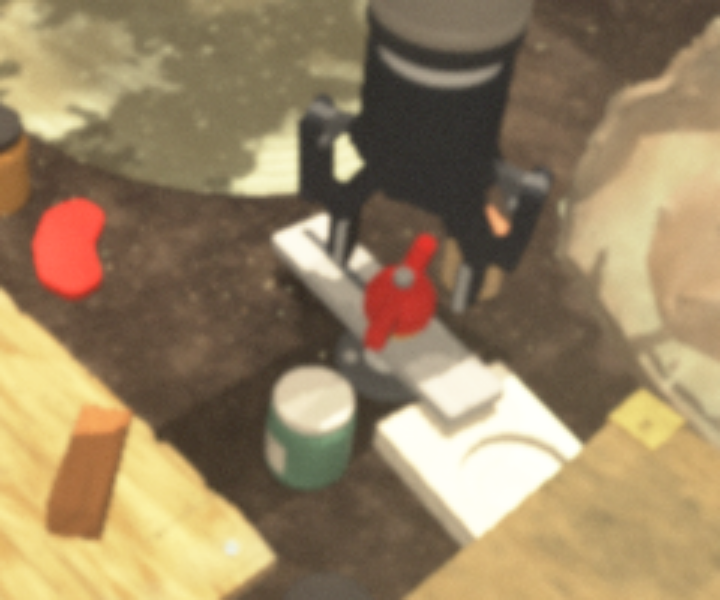

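>>> drive_tool(series=[[0,0,1,0,0,0,50],[0,0,1,0,0,0,38],[0,0,1,0,0,0,38],[0,0,1,0,0,0,38]], squeeze=20)

```text
clock: 3.0
tcp_pos: [0.5728, 0.2824, 0.0473]
orientation: [-0.6, 1.862, -1.857]
contact_force: [-0.8, 0.1, -0.1]
grip_width: 0.0383
```

```bash
python3 st.py .571 .2815 .045 -20
```

```text
3.0 [0.5728 0.2824 0.0473] yaw -54.0 j [-0.93  0.66  0.53  1.8  -0.45  0.8  -1.12] F [-0.8  0.1 -0.1] M [-0.06  0.02 -0.01] g 0.0383
(array([ 1.9,  2.3, -0.3]), array([ -0.1, -34. ,  -0.3]))
```

>>> drive_tool(series=[[0,2,0,0,0,0,30],[0,2,0,0,0,0,30],[0,2,0,0,0,0,30]])

```text
clock: 3.3
tcp_pos: [0.5728, 0.2829, 0.0457]
orientation: [-0.6, 1.862, -1.856]
contact_force: [-2.6, 1.4, 4.8]
grip_width: 0.0301
```

```bash
python3 st.py .571 .2815 .045 -20;  python3 - <<'E'
from bench import r
from h import *
f=r.grab_frame("wrist"); cv2.imwrite("pics/w3.png",f["frame"])
E
```

```text
3.3 [0.5728 0.2829 0.0457] yaw -53.9 j [-0.93  0.66  0.53  1.8  -0.45  0.79 -1.11] F [-2.6  1.4  4.8] M [0.22 0.45 0.01] g 0.0301
(array([2.2, 0.7, 0.1]), array([ -0. , -33.9,  -0.3]))
```

View pics/w3.png

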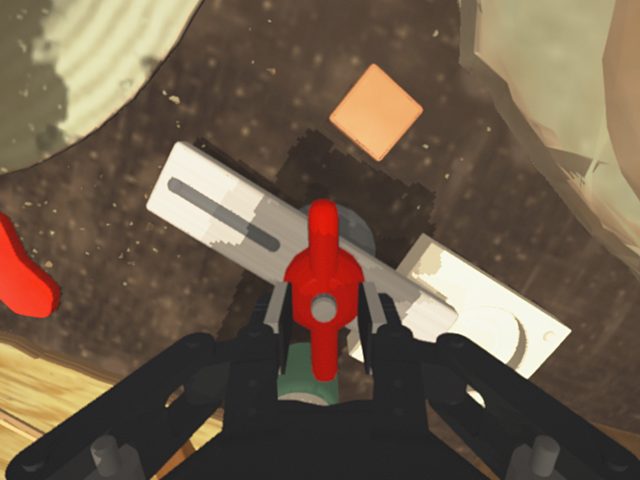

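>>> drive_tool(series=[[2,0,0,0,0,0,40],[2,0,0,0,0,0,40],[2,0,0,0,0,0,28],[2,0,0,0,0,0,28]])

```text
clock: 3.75
tcp_pos: [0.5709, 0.282, 0.046]
orientation: [-0.601, 1.863, -1.856]
contact_force: [-2.8, 0.2, 5.9]
grip_width: 0.0284
```

```bash
python3 st.py .571 .2815 .047 -20
```

```text
3.75 [0.5709 0.282  0.046 ] yaw -53.9 j [-0.93  0.66  0.53  1.81 -0.45  0.79 -1.11] F [-2.8  0.2  5.9] M [0.07 0.61 0.05] g 0.0284
(array([ 0.2, -1. ,  0.4]), array([  0. , -33.9,  -0.3]))
```

>>> drive_tool(series=[[0,0,0,0,-7,0,28],[0,0,0,0,-14,0,28],[0,0,0,0,-21,0,28],[0,0,0,0,-28,0,28],[0,0,0,0,-28,0,28]])

```text
clock: 4.25
tcp_pos: [0.5716, 0.282, 0.0465]
orientation: [-0.953, 1.535, -1.53]
contact_force: [0.7, 1.1, 3.2]
grip_width: 0.028
```

```bash
python3 st.py .571 .2815 .047 -20;  python3 - <<'E'
from bench import r
from h import *
f=r.grab_frame("wrist"); cv2.imwrite("pics/w4.png",f["frame"])
E
```

```text
4.25 [0.5716 0.282  0.0465] yaw -25.9 j [-0.84  0.63  0.4   1.8  -0.34  0.77 -0.72] F [0.7 1.1 3.2] M [-0.01 -0.07 -0.01] g 0.028
(array([ 0.7, -0.5, -0.4]), array([-0.1, -5.9, -0.4]))
```

View pics/w4.png

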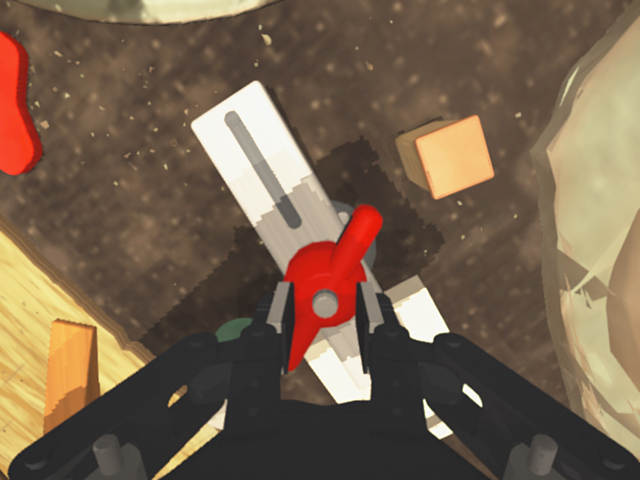

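>>> drive_tool(series=[[0,-4,0,0,0,0,36],[0,-6,0,0,8.5,0,36],[0,-6,0,0,17,0,36],[0,-6,0,0,25.5,0,36],[0,-6,0,0,28,0,36]])

```text
clock: 4.8
tcp_pos: [0.5711, 0.2819, 0.0522]
orientation: [-0.592, 1.868, -1.862]
contact_force: [-0.3, -0.0, -0.1]
grip_width: 0.0364
```

>>> drive_tool(series=[[0,0,0,0,0,0,24],[0,0,0,0,0,0,10],[0,0,0,0,0,0,8],[0,0,0,0,0,0,8]])

```text
clock: 5.2
tcp_pos: [0.5706, 0.282, 0.052]
orientation: [-0.594, 1.869, -1.862]
contact_force: [-1.2, 0.6, -0.0]
grip_width: 0.0088
```

```bash
python3 st.py .571 .2815 .050 -54;  python3 - <<'E'
from bench import r
from h import *
f=r.grab_frame("wrist"); cv2.imwrite("pics/w5.png",f["frame"])
E
```

```text
5.2 [0.5706 0.282  0.052 ] yaw -54.5 j [-0.93  0.65  0.53  1.8  -0.45  0.8  -1.13] F [-1.2  0.6 -0. ] M [0.11 0.21 0.01] g 0.0088
(array([0. , 2. , 0.7]), array([ 0.1, -0.5, -0.3]))
```

View pics/w5.png

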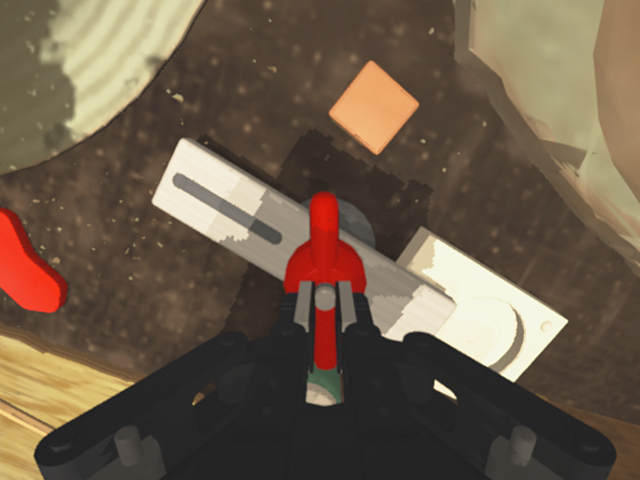

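>>> drive_tool(series=[[0,0,0,0,-6,0,4],[0,0,0,0,-12,0,4],[0,0,0,0,-18,0,4],[0,0,0,0,-25,0,4],[0,0,0,0,-30,0,4]])

```text
clock: 5.75
tcp_pos: [0.571, 0.2804, 0.052]
orientation: [-0.973, 1.514, -1.512]
contact_force: [0.4, -3.1, -0.1]
grip_width: 0.0089
```

```bash
python3 st.py .571 .2815 .050 -54;  python3 - <<'E'
from bench import r
from h import *
f=r.grab_frame("wrist"); cv2.imwrite("pics/w6.png",f["frame"])
E
```

```text
5.75 [0.571  0.2804 0.052 ] yaw -24.3 j [-0.84  0.62  0.4   1.8  -0.33  0.78 -0.7 ] F [ 0.4 -3.1 -0.1] M [-0.58 -0.02 -0.11] g 0.0089
(array([-1. ,  2. , -0.4]), array([-0. , 29.7, -0.3]))
```

View pics/w6.png

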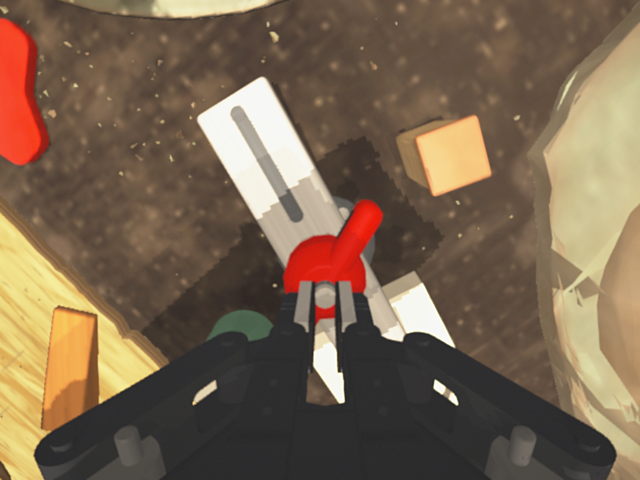

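```bash
python3 - <<'E'
from bench import r
from h import *
f=r.grab_frame("scene"); cv2.imwrite("pics/s3.png",cv2.resize(f["frame"][170:300,340:480],None,fx=5,fy=4.6,interpolation=cv2.INTER_CUBIC))
print(r.get_obs()["clock"])
for n in ("scene","wrist"):
    f=r.grab_frame(n)
    print(n,proj(f,[[.571,.281,.052],[.571,.281,.07],[.571,.2815,.078]]).round(0))
E
```

```text
5.85
scene [[403. 252.]
 [404. 245.]
 [404. 242.]]
wrist [[325. 277.]
 [325. 293.]
 [325. 301.]]
```

View pics/s3.png

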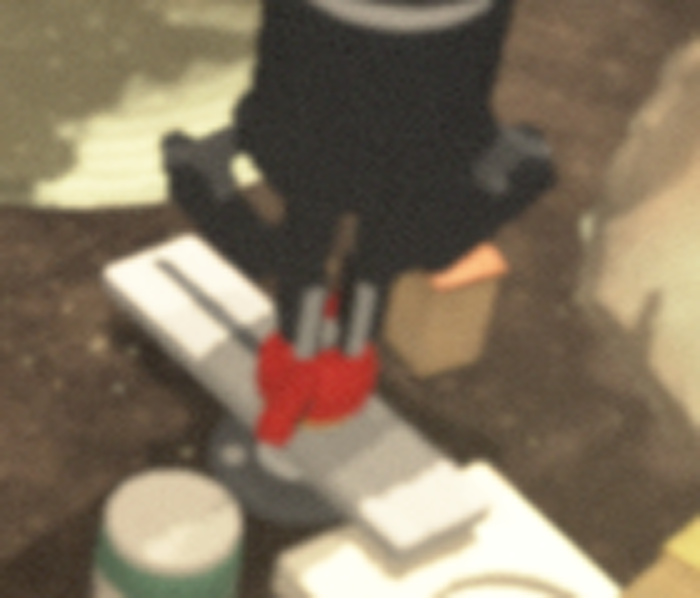

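```bash
python3 - <<'E'
from bench import r
from h import *
f=r.grab_frame("scene")
c=np.array([.5703,.2825,0]);d=np.array([np.cos(np.radians(-53.9)),np.sin(np.radians(-53.9)),0])
for z in (.0445,.055,.065,.075):
    print(z,((proj(f,[c+d*.036+[0,0,z],c-d*.036+[0,0,z]])-[270,150])*3).round(0).tolist())
c=np.array([.571,.2804,0]);d=np.array([np.cos(np.radians(-24.3)),np.sin(np.radians(-24.3)),0])
for z in (.052,.06,.07,.08):
    print(z,((proj(f,[c+d*.008+[0,0,z],c-d*.008+[0,0,z]])-[340,170])*[5,4.6]).round(0).tolist())
E
```

```text
0.0445 [[452.0, 335.0], [338.0, 293.0]]
0.055 [[454.0, 323.0], [340.0, 281.0]]
0.065 [[457.0, 311.0], [341.0, 269.0]]
0.075 [[459.0, 299.0], [343.0, 257.0]]
0.052 [[337.0, 379.0], [292.0, 380.0]]
0.06 [[340.0, 364.0], [295.0, 365.0]]
0.07 [[344.0, 346.0], [298.0, 347.0]]
0.08 [[347.0, 328.0], [301.0, 329.0]]
```

>>> drive_tool(series=[[-1,-6,0,0,0,0,60],[-1,-6,0,0,0,0,60],[-1,-6,0,0,0,0,60],[-1,-6,0,0,0,0,60],[-1,6,0,0,0,0,60]])

```text
clock: 6.5
tcp_pos: [0.5725, 0.2824, 0.047]
orientation: [-0.966, 1.518, -1.516]
contact_force: [0.4, 0.8, -0.5]
grip_width: 0.0599
```

```bash
python3 st.py .571 .2815 .034 0
```

```text
6.5 [0.5725 0.2824 0.047 ] yaw -24.7 j [-0.84  0.63  0.39  1.8  -0.33  0.77 -0.7 ] F [ 0.4  0.8 -0.5] M [ 0.05 -0.01  0.01] g 0.0599
(array([ 1.5, 13. , -1. ]), array([ -0.2, -24.7,  -0.4]))
```

>>> drive_tool(series=[[1.5,5,-1,0,0,0,60],[1.5,10,-1,0,0,0,60],[1.5,13,-1,0,0,0,60],[1.5,13,-1,0,0,0,60]])

```text
clock: 6.9
tcp_pos: [0.5707, 0.2813, 0.0333]
orientation: [-0.967, 1.519, -1.516]
contact_force: [0.3, -0.4, 0.2]
grip_width: 0.06
```

```bash
python3 st.py .571 .2815 .034 20;  python3 - <<'E'
from bench import r
from h import *
f=r.grab_frame("scene"); cv2.imwrite("pics/s4.png",cv2.resize(f["frame"][170:300,340:480],None,fx=5,fy=4.6,interpolation=cv2.INTER_CUBIC))
f=r.grab_frame("wrist"); cv2.imwrite("pics/w7.png",f["frame"])
E
```

```text
6.9 [0.5707 0.2813 0.0333] yaw -24.7 j [-0.83  0.65  0.38  1.81 -0.34  0.75 -0.7 ] F [ 0.3 -0.4  0.2] M [-0.01  0.05 -0.03] g 0.06
(array([-0.3, -0.6,  0.1]), array([ -0.3, -44.7,  -0.3]))
```

View pics/s4.png

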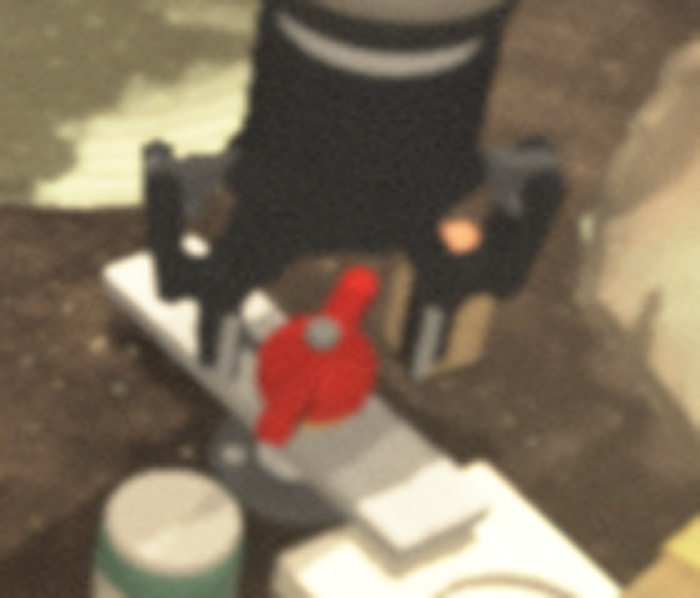

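View pics/w7.png

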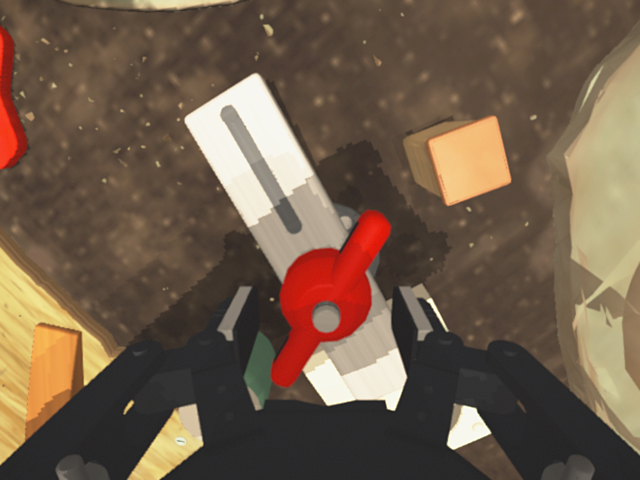

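>>> drive_tool(series=[[0,0,0,0,-8.5,0,60],[0,0,0,0,-17,0,60],[0,0,0,0,-25.5,0,60],[0,0,0,0,-34,0,60],[0,0,0,0,-40,0,60]])

```text
clock: 7.5
tcp_pos: [0.5714, 0.2821, 0.0347]
orientation: [-1.317, 1.003, -1.005]
contact_force: [-1.1, 1.0, 0.8]
grip_width: 0.0603
```

```bash
python3 st.py .571 .2815 .034 55;  python3 - <<'E'
from bench import r
from h import *
f=r.grab_frame("wrist"); cv2.imwrite("pics/w8.png",f["frame"])
E
```

```text
7.5 [0.5714 0.2821 0.0347] yaw 15.6 j [-0.7   0.62  0.2   1.8  -0.18  0.73 -0.13] F [-1.1  1.   0.8] M [ 0.1   0.14 -0.08] g 0.0603
(array([ 0.5,  0.6, -0.6]), array([ -0.5, -39.4,  -0.1]))
```

View pics/w8.png

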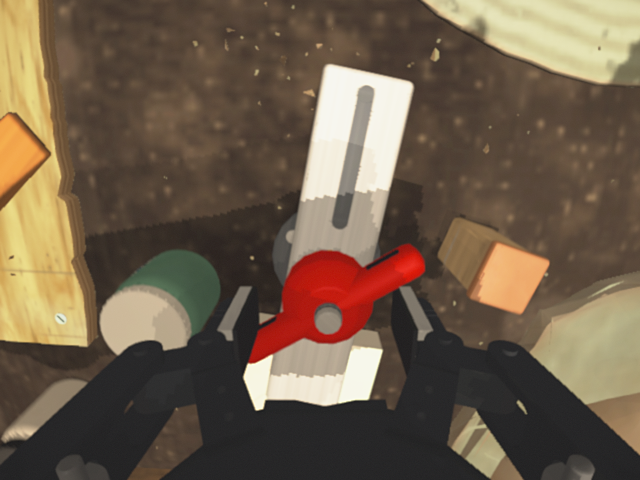

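>>> drive_tool(series=[[0,0,0,0,-7,0,60],[0,0,0,0,-14,0,60],[0,0,0,0,-21,0,60],[0,0,0,0,-28,0,60],[0,0,0,0,-35,0,60]])

```text
clock: 8.05
tcp_pos: [0.572, 0.2816, 0.035]
orientation: [-1.496, 0.529, -0.536]
contact_force: [0.6, -0.5, -0.6]
grip_width: 0.0599
```

```bash
python3 st.py .571 .2815 .034 85;  python3 - <<'E'
from bench import r
from h import *
f=r.grab_frame("wrist"); cv2.imwrite("pics/w9.png",f["frame"])
E
```

```text
8.05 [0.572  0.2816 0.035 ] yaw 51.0 j [-0.58  0.61  0.04  1.79 -0.04  0.73  0.37] F [ 0.6 -0.5 -0.6] M [-0.04 -0.16 -0.14] g 0.0599
(array([-0.7,  1. , -0.7]), array([ -0.5, -34. ,   0.2]))
```

View pics/w9.png

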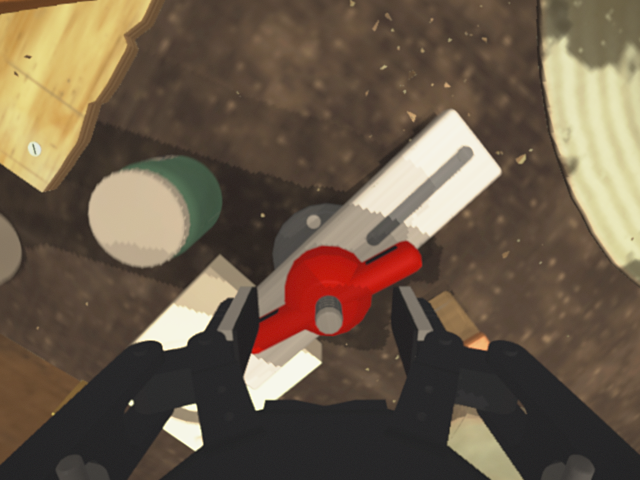

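>>> drive_tool(series=[[-0.7,0,-0.7,0,-6,0,60],[-0.7,0,-0.7,0,-12,0,60],[-0.7,0,-0.7,0,-18,0,60]])

```text
clock: 8.4
tcp_pos: [0.5721, 0.2815, 0.0354]
orientation: [-1.542, 0.283, -0.293]
contact_force: [1.5, 1.0, 2.0]
grip_width: 0.0599
```

```bash
python3 st.py .571 .2815 .034 85;  python3 - <<'E'
from bench import r
from h import *
f=r.grab_frame("wrist"); cv2.imwrite("pics/w10.png",f["frame"])
E
```

```text
8.4 [0.5721 0.2815 0.0354] yaw 68.9 j [-0.52  0.61 -0.04  1.78  0.03  0.74  0.62] F [1.5 1.  2. ] M [ 0.37 -0.32 -2.53] g 0.0599
(array([-1. ,  1.4, -0.5]), array([ -0.6, -16.1,   0.4]))
```

View pics/w10.png

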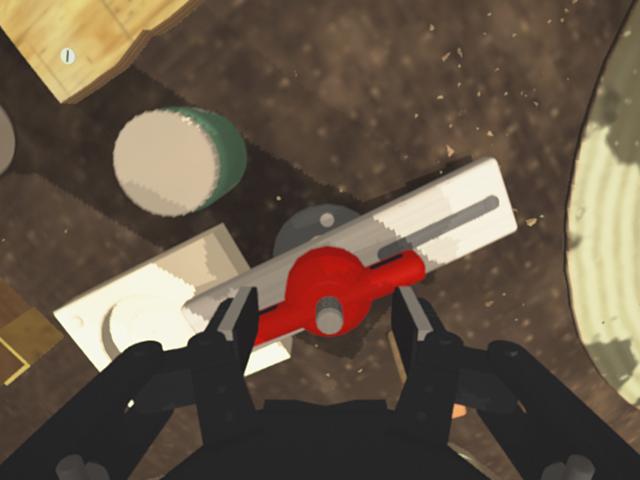

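>>> drive_tool(series=[[-1,0,-0.5,0,6,0,60],[-1,0,-0.5,0,12,0,60],[-1,0,-0.5,0,15,0,60]])

```text
clock: 8.75
tcp_pos: [0.5719, 0.2813, 0.036]
orientation: [-1.502, 0.49, -0.5]
contact_force: [1.3, -0.4, 0.1]
grip_width: 0.06
```

```bash
python3 st.py .571 .2815 .09 130;  python3 - <<'E'
from bench import r
from h import *
f=r.grab_frame("wrist"); cv2.imwrite("pics/w11.png",f["frame"])
f=r.grab_frame("scene"); cv2.imwrite("pics/s5.png",cv2.resize(f["frame"][170:300,340:480],None,fx=5,fy=4.6,interpolation=cv2.INTER_CUBIC))
E
```

```text
8.75 [0.5719 0.2813 0.036 ] yaw 53.7 j [-0.57  0.61  0.03  1.79 -0.03  0.73  0.41] F [ 1.3 -0.4  0.1] M [-0.02 -0.3  -0.06] g 0.06
(array([ -0.7, -54. ,   0.3]), array([ -0.5, -76.3,   0.6]))
```

View pics/w11.png

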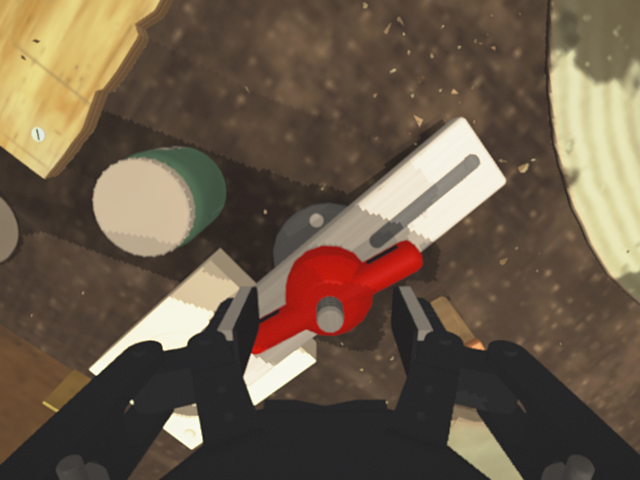

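View pics/s5.png

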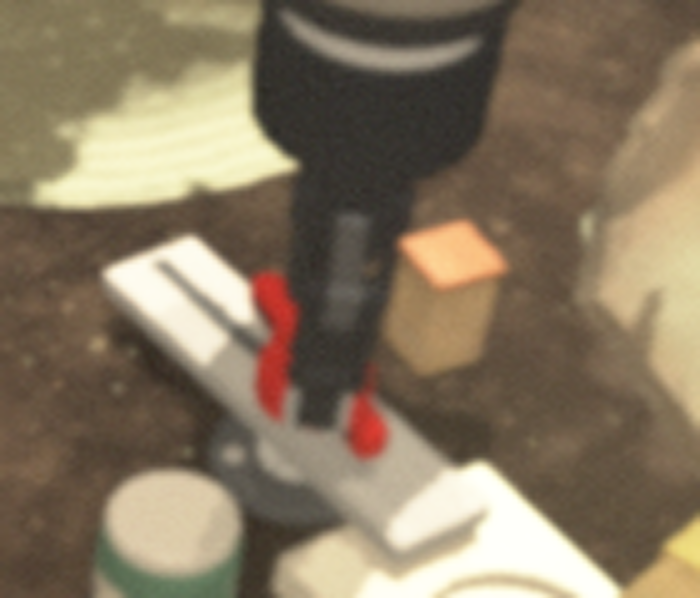

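>>> drive_tool(series=[[-0.7,-10,0,0,3,0,64],[-0.7,-30,0,0,3,0,64],[-0.7,-60,0,0,-5,0,60],[-0.7,-75,0,0,-13,0,60],[-0.7,-90,0,0,-21,0,60]])

```text
clock: 9.35
tcp_pos: [0.5704, 0.281, 0.1271]
orientation: [-1.552, 0.195, -0.209]
contact_force: [0.5, -0.2, -0.4]
grip_width: 0.0602
```

```bash
python3 st.py .571 .2815 .09 130;  python3 - <<'E'
from bench import r
from h import *
f=r.grab_frame("wrist"); cv2.imwrite("pics/w12.png",f["frame"])
print(proj(f,[[.571,.2815,.078]]))
f=r.grab_frame("scene"); cv2.imwrite("pics/s6.png",cv2.resize(f["frame"][170:300,340:480],None,fx=5,fy=4.6,interpolation=cv2.INTER_CUBIC))
E
```

```text
9.35 [0.5704 0.281  0.1271] yaw 75.2 j [-0.51  0.49 -0.06  1.74  0.03  0.9   0.73] F [ 0.5 -0.2 -0.4] M [0.   0.02 0.03] g 0.0602
(array([ 0.1, 37.1,  0.3]), array([ -0.3, -54.8,   0.7]))
[[326.87192324 249.66465171]]
```

View pics/w12.png

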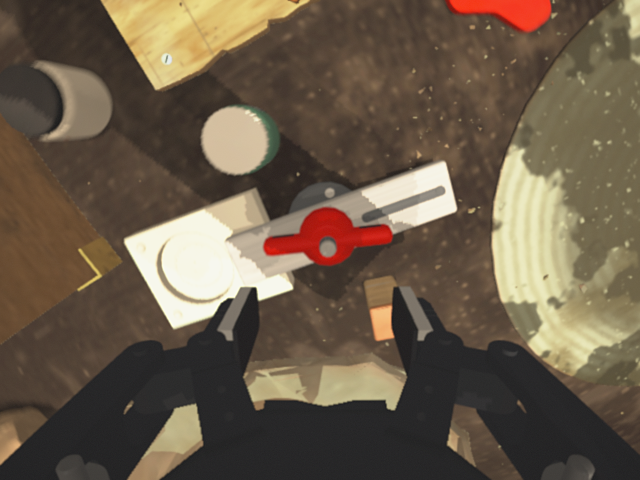

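View pics/s6.png

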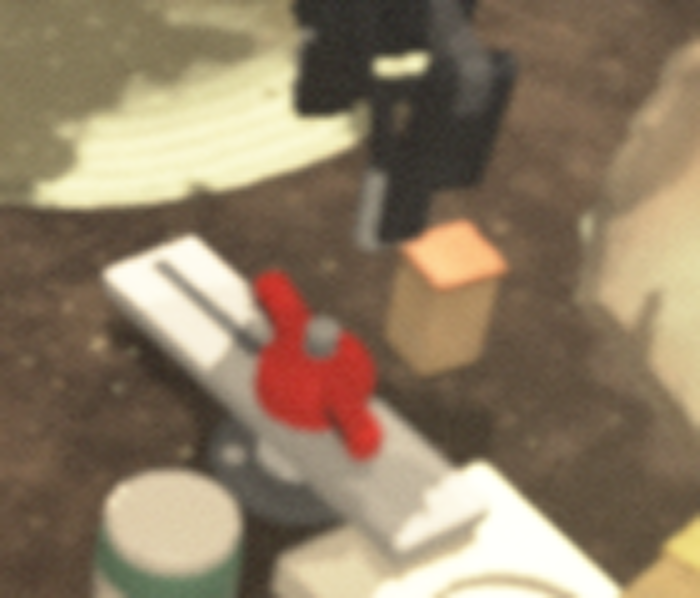

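```bash
python3 - <<'E'
from bench import r
from h import *
S=r.grab_frame("scene");W=r.grab_frame("wrist")
s=np.array([[275,288],[362,440],[322,328],[318,378]])/[5,4.6]+[340,170]
w=[[384,235],[271,246],[328,243],[326,236]]
print(tri(S,s,W,w).round(4))
E
```

```text
[[0.5785 0.3216 0.0608]
 [0.5651 0.2426 0.0585]
 [0.5695 0.2828 0.0775]
 [0.5719 0.2813 0.0509]]
```

>>> drive_tool(series=[[0,0,0,0,-8.5,0,60],[0,0,0,0,-17,0,60],[0,0,0,0,-25.5,0,60],[0,0,0,0,-34,0,60],[0,0,0,0,-42.5,0,60]])

```text
clock: 10.05
tcp_pos: [0.5693, 0.2804, 0.124]
orientation: [-1.533, -0.381, 0.367]
contact_force: [-0.4, -0.0, -0.5]
grip_width: 0.0604
```

```bash
python3 st.py .571 .2815 .032 121
```

```text
10.05 [0.5693 0.2804 0.124 ] yaw 117.4 j [-0.38  0.51 -0.23  1.73  0.14  0.91  1.38] F [-0.4 -0.  -0.5] M [-0.02  0.    0.04] g 0.0604
(array([ 1.2, 92. , -0.1]), array([-0.1, -3.6,  0.6]))
```

>>> drive_tool(series=[[1.2,30,0,0,-4,0,60],[1.2,60,0,0,-5,0,60],[1.2,80,0,0,-5,0.5,60],[1.2,90,0,0,-5,0.5,60],[1.2,92,0,0,-5,0.5,60]])

```text
clock: 10.55
tcp_pos: [0.5697, 0.2809, 0.0298]
orientation: [-1.524, -0.439, 0.444]
contact_force: [-0.2, -0.7, 0.2]
grip_width: 0.06
```

```bash
python3 st.py .571 .2815 .032 90;python3 - <<'E'
from bench import r
from h import *
f=r.grab_frame("wrist"); cv2.imwrite("pics/w13.png",f["frame"])
E
```

```text
10.55 [0.5697 0.2809 0.0298] yaw 122.3 j [-0.39  0.63 -0.23  1.77  0.19  0.76  1.42] F [-0.2 -0.7  0.2] M [ 0.   -0.03 -0.01] g 0.06
(array([ 1.4, -2.2, -0.2]), array([-0.1, 32.3, -0.2]))
```

View pics/w13.png

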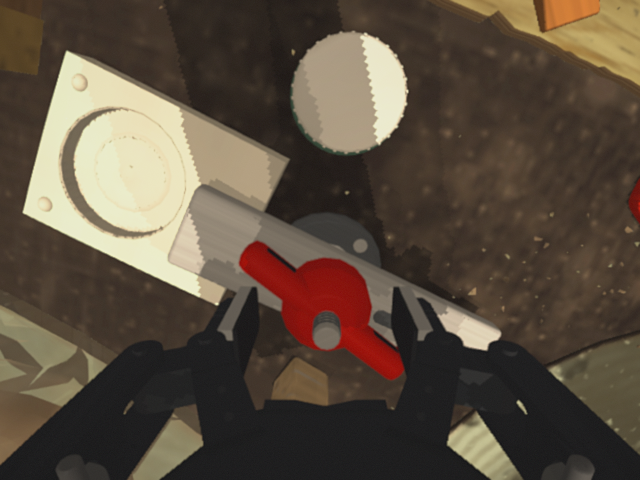

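>>> drive_tool(series=[[1.4,0,0,0,8,0,60],[1.4,0,0,0,16,0,60],[1.4,0,0,0,24,0,60],[1.4,0,0,0,32,0,60],[1.4,0,0,0,40,0,60]])

```text
clock: 11.1
tcp_pos: [0.5718, 0.2826, 0.0321]
orientation: [-1.565, 0.111, -0.11]
contact_force: [-0.4, -0.0, -2.1]
grip_width: 0.06
```

```bash
python3 st.py .571 .2815 .031 50
```

```text
11.1 [0.5718 0.2826 0.0321] yaw 81.9 j [-0.52  0.62 -0.05  1.78  0.04  0.75  0.84] F [-0.4 -0.  -2.1] M [ 0.03  0.12 -0.02] g 0.06
(array([-0.7,  1. , -1.2]), array([-0.1, 31.9, -0.1]))
```

>>> drive_tool(series=[[-0.7,1,-1.2,0,7,0,60],[-0.7,1,-1.2,0,14,0,60],[-0.7,2,-1.2,0,21,0,60],[-0.7,2,-1.2,0,28,0,60]])

```text
clock: 11.5
tcp_pos: [0.5713, 0.2827, 0.0314]
orientation: [-1.508, 0.497, -0.496]
contact_force: [-0.4, 1.0, -1.0]
grip_width: 0.06
```

```bash
python3 st.py .571 .2815 .031 40;python3 - <<'E'
from bench import r
from h import *
f=r.grab_frame("wrist"); cv2.imwrite("pics/w14.png",f["frame"])
E
```

```text
11.5 [0.5713 0.2827 0.0314] yaw 53.6 j [-0.61  0.62  0.08  1.79 -0.07  0.73  0.44] F [-0.4  1.  -1. ] M [0.14 0.11 0.05] g 0.06
(array([ 0.5,  0.4, -1.2]), array([-0.2, 13.6, -0.1]))
```

View pics/w14.png

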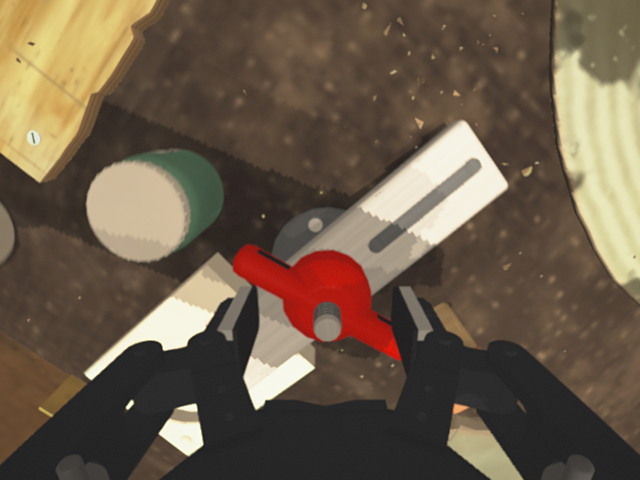

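>>> drive_tool(series=[[0.5,0,-1.2,0,4,0,60],[0.5,0,-1.2,0,8,0,60]])

```text
clock: 11.75
tcp_pos: [0.571, 0.2828, 0.0324]
orientation: [-1.477, 0.61, -0.609]
contact_force: [-0.2, 0.9, -0.8]
grip_width: 0.0603
```

```bash
python3 st.py .571 .2815 .031 40
```

```text
11.75 [0.571  0.2828 0.0324] yaw 45.3 j [-0.64  0.62  0.11  1.79 -0.11  0.73  0.32] F [-0.2  0.9 -0.8] M [0.3  0.07 0.08] g 0.0603
(array([ 0.9,  1.4, -0.9]), array([-0.3,  5.3, -0.2]))
```

>>> drive_tool(series=[[0.5,0,-1,0,4,0,60],[0.5,0,-1,0,6,0,60]])

```text
clock: 11.95
tcp_pos: [0.5708, 0.2828, 0.0333]
orientation: [-1.45, 0.691, -0.69]
contact_force: [-0.1, 2.5, -1.2]
grip_width: 0.0601
```

```bash
python3 st.py .571 .2815 .031 35
```

```text
11.95 [0.5708 0.2828 0.0333] yaw 39.3 j [-0.66  0.62  0.14  1.79 -0.13  0.73  0.24] F [-0.1  2.5 -1.2] M [0.33 0.06 0.08] g 0.0601
(array([ 1.1,  2.3, -0.7]), array([-0.4,  4.3, -0.3]))
```

>>> drive_tool(series=[[1,1,-0.7,0,4,0,60],[1,1,-0.7,0,7,0,60]])

```text
clock: 12.15
tcp_pos: [0.5708, 0.2829, 0.033]
orientation: [-1.414, 0.785, -0.782]
contact_force: [0.1, 1.3, -1.6]
grip_width: 0.0598
```

```bash
python3 st.py .571 .2815 .031 30;python3 - <<'E'
from bench import r
from h import *
f=r.grab_frame("wrist"); cv2.imwrite("pics/w15.png",f["frame"])
E
```

```text
12.15 [0.5708 0.2829 0.033 ] yaw 32.3 j [-0.68  0.62  0.17  1.8  -0.16  0.73  0.14] F [ 0.1  1.3 -1.6] M [0.51 0.17 0.09] g 0.0598
(array([ 1.3,  2. , -0.6]), array([-0.4,  2.3, -0.4]))
```

View pics/w15.png

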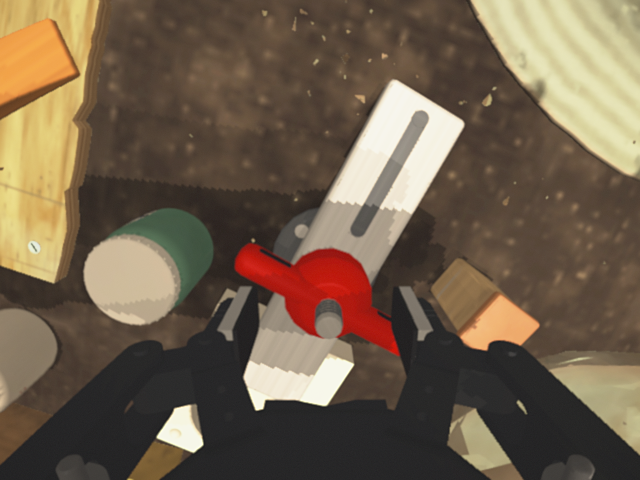

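>>> drive_tool(series=[[1,1,-0.6,0,3,0,60],[1,1,-0.6,0,6,0,60]])

```text
clock: 12.4
tcp_pos: [0.5709, 0.283, 0.0325]
orientation: [-1.38, 0.866, -0.862]
contact_force: [-1.3, 3.3, -0.9]
grip_width: 0.0599
```

```bash
python3 st.py .571 .2815 .031 25
```

```text
12.4 [0.5709 0.283  0.0325] yaw 26.2 j [-0.7   0.62  0.2   1.8  -0.18  0.73  0.06] F [-1.3  3.3 -0.9] M [0.6  0.15 0.09] g 0.0599
(array([ 1.4,  1.5, -0.6]), array([-0.5,  1.2, -0.5]))
```

>>> drive_tool(series=[[1.4,1,-0.6,0,3,0,60],[1.4,1,-0.6,0,6,0,60]])

```text
clock: 12.6
tcp_pos: [0.571, 0.2831, 0.0322]
orientation: [-1.343, 0.946, -0.939]
contact_force: [-1.3, 3.5, -0.6]
grip_width: 0.0599
```

```bash
python3 st.py .571 .2815 .031 20;python3 - <<'E'
from bench import r
from h import *
f=r.grab_frame("wrist"); cv2.imwrite("pics/w16.png",f["frame"])
f=r.grab_frame("scene"); cv2.imwrite("pics/s7.png",cv2.resize(f["frame"][170:300,340:480],None,fx=5,fy=4.6,interpolation=cv2.INTER_CUBIC))
E
```

```text
12.6 [0.571  0.2831 0.0322] yaw 20.3 j [-0.72  0.63  0.22  1.8  -0.21  0.73 -0.02] F [-1.3  3.5 -0.6] M [0.73 0.17 0.14] g 0.0599
(array([ 1.5,  1.1, -0.6]), array([-0.5,  0.3, -0.6]))
```

View pics/w16.png

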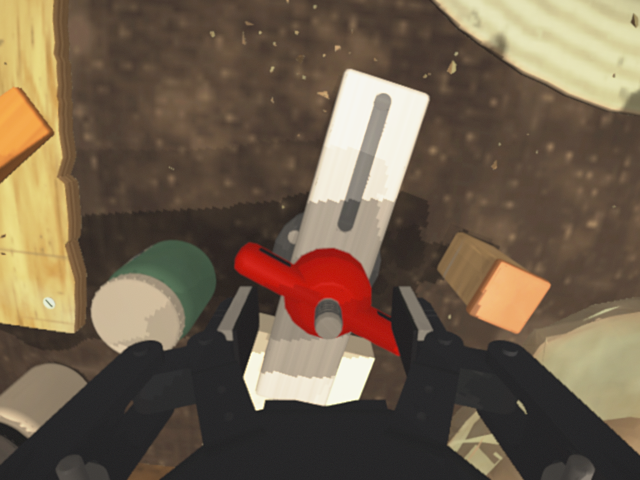

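View pics/s7.png

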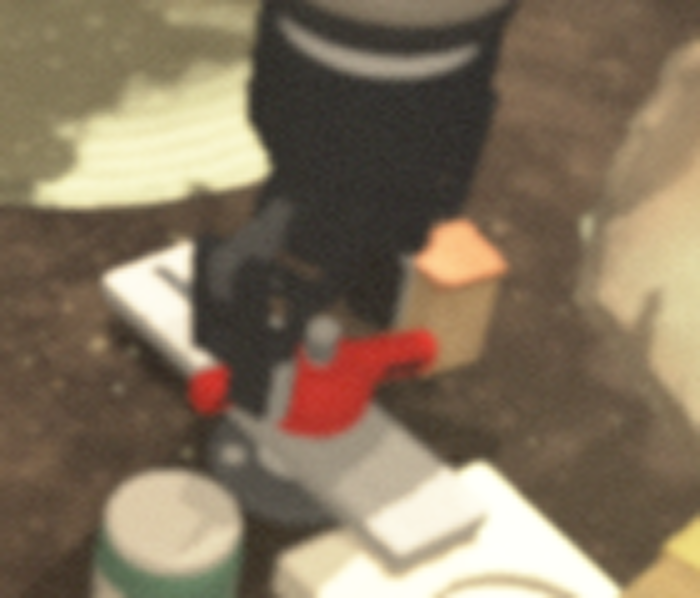

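```bash
python3 - <<'E'
from bench import r
from h import *
S=r.grab_frame("scene");W=r.grab_frame("wrist")
s=np.array([[207,385],[425,350]])/[5,4.6]+[340,170]
for z in (.054,.060):
  p=plane(S,s,z); q=plane(W,[[248,258]],z); print(p.round(4),q.round(4)); d=p[1]-p[0]; print(np.degrees(np.arctan2(d[1],d[0])),np.linalg.norm(d)); d=np.array([.571,.2815,z])-q[0];print(np.degrees(np.arctan2(d[1],d[0])),np.linalg.norm(d))
E
```

```text
[[0.5343 0.2931 0.054 ]
 [0.6136 0.2746 0.054 ]] [[0.531  0.2893 0.054 ]]
-13.099834011911486 0.08149317738433248
-11.083994401076803 0.04080332170768772
[[0.5309 0.2885 0.06  ]
 [0.6096 0.2702 0.06  ]] [[0.5315 0.292  0.06  ]]
-13.099834011911552 0.0807305906640222
-14.805895471826599 0.040902615748334814
```

>>> drive_tool(series=[[0.5,0,0,0,4,0,60],[0.5,0,0,0,8,0,60],[0.5,0,0,0,8,0,60]])

```text
clock: 13.1
tcp_pos: [0.5712, 0.2824, 0.032]
orientation: [-1.292, 1.048, -1.042]
contact_force: [-0.3, 2.1, -1.1]
grip_width: 0.0603
```

```bash
python3 st.py .571 .2815 .031 20;python3 - <<'E'
from bench import r
from h import *
f=r.grab_frame("wrist"); cv2.imwrite("pics/w17.png",f["frame"])
f=r.grab_frame("scene"); cv2.imwrite("pics/s8.png",cv2.resize(f["frame"][170:300,340:480],None,fx=5,fy=4.6,interpolation=cv2.INTER_CUBIC))
E
```

```text
13.1 [0.5712 0.2824 0.032 ] yaw 12.5 j [-0.74  0.63  0.26  1.8  -0.24  0.73 -0.13] F [-0.3  2.1 -1.1] M [0.51 0.11 0.06] g 0.0603
(array([ 0.9,  1. , -0.4]), array([-0.5, -7.5, -0.6]))
```

View pics/w17.png

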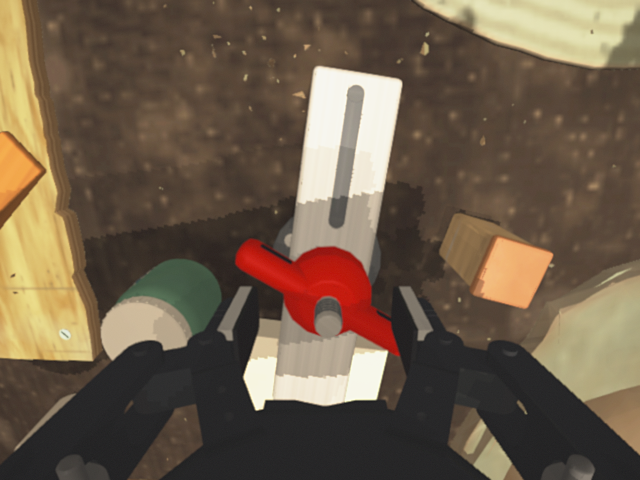

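View pics/s8.png

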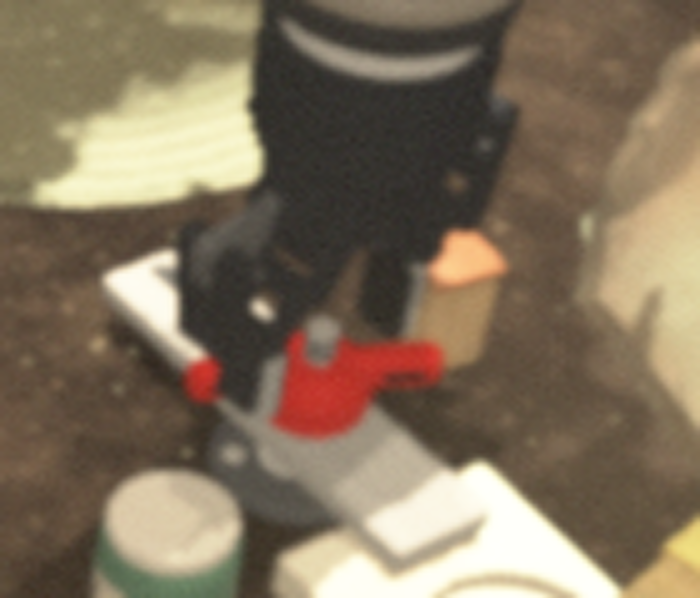

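>>> drive_tool(series=[[1,0,0,0,4,0,60],[1,0,0,0,8,0,60],[1,0,0,0,12,0,60]])

```text
clock: 13.5
tcp_pos: [0.5713, 0.2835, 0.0321]
orientation: [-1.201, 1.202, -1.191]
contact_force: [-0.1, 8.1, -4.8]
grip_width: 0.0598
```

```bash
python3 st.py .571 .2815 .031 20;python3 - <<'E'
from bench import r
from h import *
f=r.grab_frame("wrist"); cv2.imwrite("pics/w18.png",f["frame"])
f=r.grab_frame("scene"); cv2.imwrite("pics/s9.png",cv2.resize(f["frame"][170:300,340:480],None,fx=5,fy=4.6,interpolation=cv2.INTER_CUBIC))
E
```

```text
13.5 [0.5713 0.2835 0.0321] yaw 0.8 j [-0.78  0.64  0.31  1.8  -0.29  0.73 -0.29] F [-0.1  8.1 -4.8] M [ 1.54 -0.03  1.34] g 0.0598
(array([ 2. ,  1. , -0.3]), array([ -0.4, -19.2,  -0.8]))
```

View pics/w18.png

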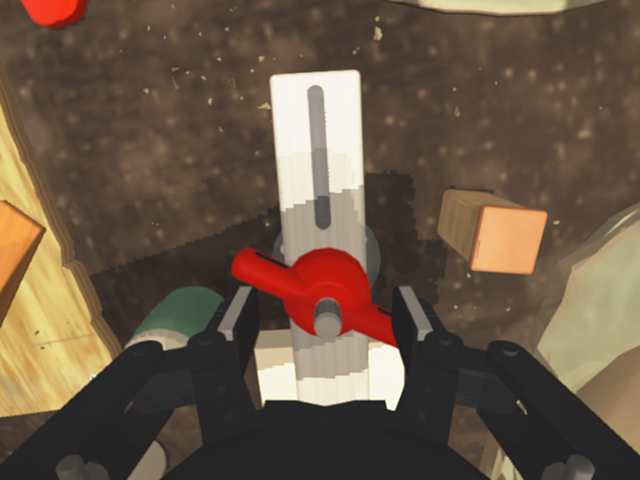

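View pics/s9.png

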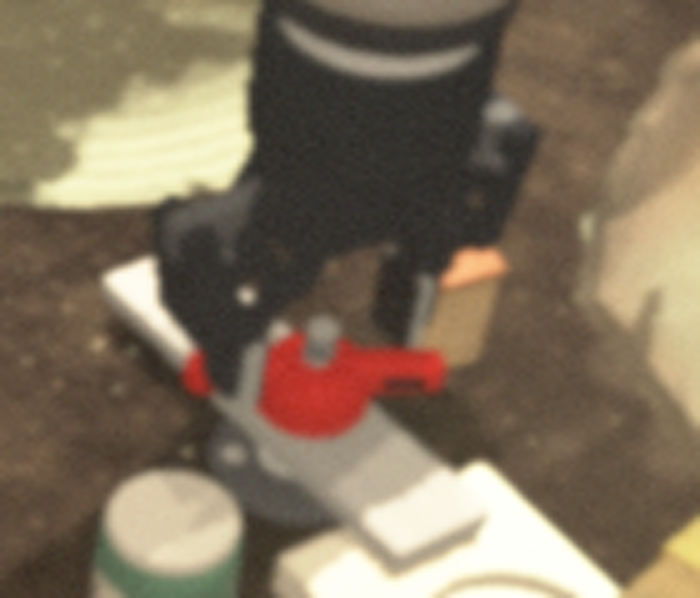

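>>> drive_tool(series=[[1,0,0,0,-8,0,60],[1,0,0,0,-16,0,64],[1,-15,0,0,-18,0,64],[1,-60,0,0,-18,0,64],[1,-110,0,0,-18,0,64]])

```text
clock: 14.1
tcp_pos: [0.5701, 0.2792, 0.1429]
orientation: [-1.335, 0.967, -0.96]
contact_force: [1.4, 0.9, 0.2]
grip_width: 0.0641
```

```bash
python3 st.py .571 .2815 .031 20;python3 - <<'E'
from bench import r
from h import *
W=r.grab_frame("wrist"); cv2.imwrite("pics/w19.png",W["frame"])
S=r.grab_frame("scene"); cv2.imwrite("pics/s10.png",cv2.resize(S["frame"][170:300,340:480],None,fx=5,fy=4.6,interpolation=cv2.INTER_CUBIC))
E
```

```text
14.1 [0.5701 0.2792 0.1429] yaw 18.7 j [-0.75  0.48  0.28  1.74 -0.17  0.93 -0.08] F [1.4 0.9 0.2] M [-0.   -0.03 -0.02] g 0.0641
(array([ -0.8, 111.9,   0.9]), array([-0.4, -1.3, -0.6]))
```

View pics/w19.png

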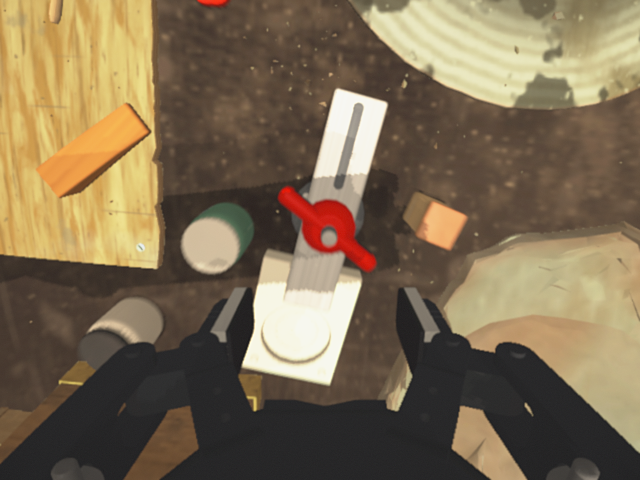

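View pics/s10.png

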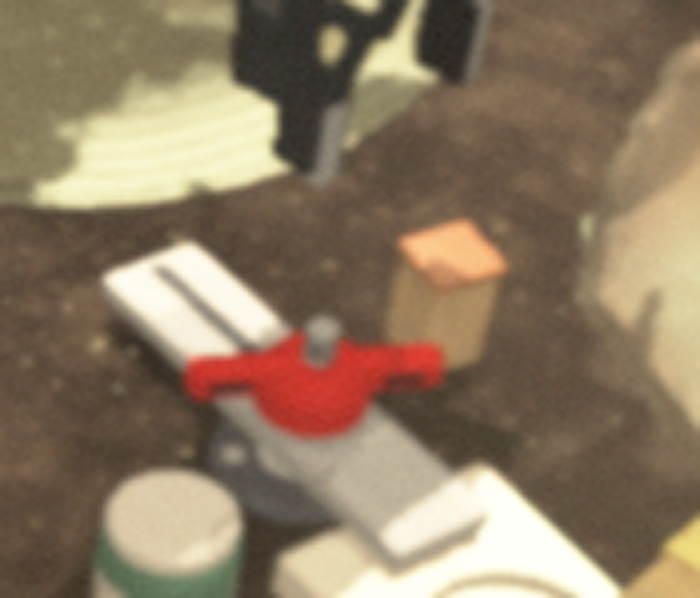

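```bash
python3 - <<'E'
from bench import r
from h import *
S=r.grab_frame("scene");W=r.grab_frame("wrist")
s=np.array([[200,376],[430,362],[321,325]])/[5,4.6]+[340,170]
w=[[287,197],[366,260],[329,235]]
p=tri(S,s,W,w);print(p.round(4)); d=p[1]-p[0]; print(np.degrees(np.arctan2(d[1],d[0])))
t=lambda p:np.array(p,float)
print("mould wrist z20",plane(W,[[263,249],[361,268],[331,384],[243,370]],.02).round(4))
# stud visible length: wrist
x=W["frame"][180:280,270:390]; cv2.imwrite("pics/w19c.png",cv2.resize(x,None,fx=6,fy=6,interpolation=cv2.INTER_CUBIC))
E
```

```text
[[0.5371 0.2979 0.053 ]
 [0.6129 0.2685 0.0538]
 [0.5749 0.2852 0.0758]]
-21.140482968648893
mould wrist z20 [[0.5315 0.2381 0.02  ]
 [0.6212 0.2487 0.02  ]
 [0.6375 0.1179 0.02  ]
 [0.547  0.1064 0.02  ]]
```

View pics/w19c.png

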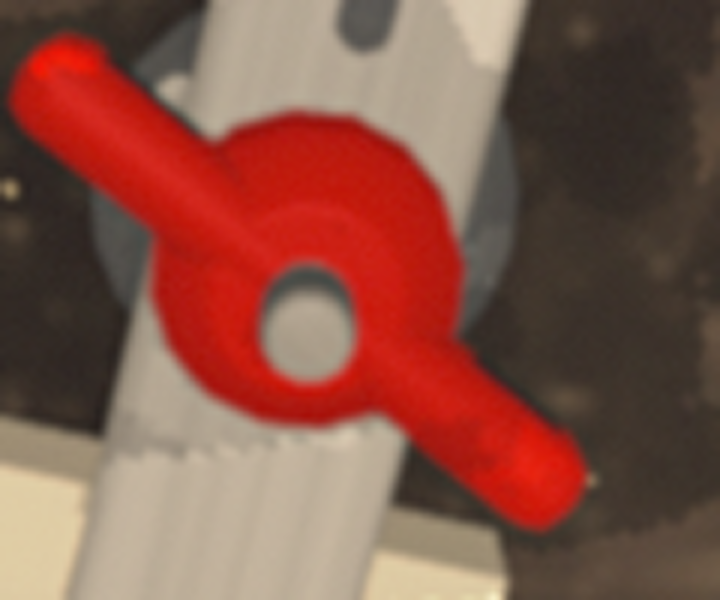

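>>> drive_tool(series=[[-40,-15,0,0,0,0,70],[-85,-20,0,0,0,0,70],[-130,-20,0,0,0,0,70],[-150,-20,0,0,0,0,70]])

```text
clock: 14.7
tcp_pos: [0.5201, 0.4269, 0.1651]
orientation: [-1.331, 0.962, -0.955]
contact_force: [0.2, 0.4, -0.8]
grip_width: 0.07
```

```bash
python3 st.py .369 .275 .1 143;python3 - <<'E'
from bench import r
from h import *
W=r.grab_frame("wrist"); cv2.imwrite("pics/w20.png",W["frame"])
S=r.grab_frame("top"); cv2.imwrite("pics/t2.png",cv2.resize(S["frame"][90:310,240:460],None,fx=2.7,fy=2.7,interpolation=cv2.INTER_CUBIC))
E
```

```text
14.7 [0.5201 0.4269 0.1651] yaw 19.0 j [-0.96  0.51  0.26  1.63 -0.16  1.   -0.32] F [ 0.2  0.4 -0.8] M [ 0.03  0.02 -0.04] g 0.07
(array([  95.1,   61.7, -193.1]), array([  -1.2, -123.9,    0.2]))
```

View pics/w20.png

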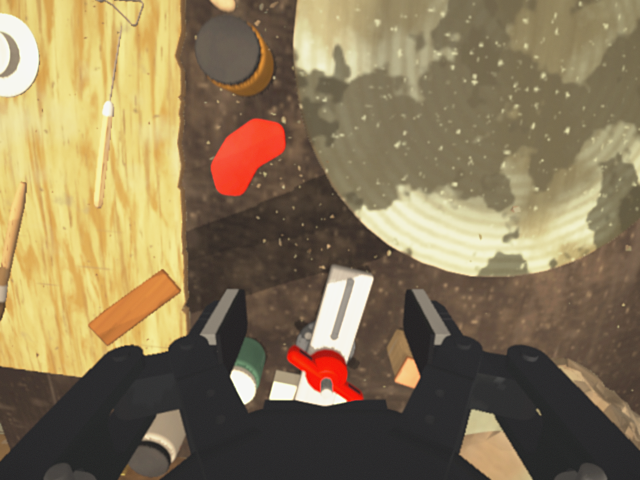

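View pics/t2.png

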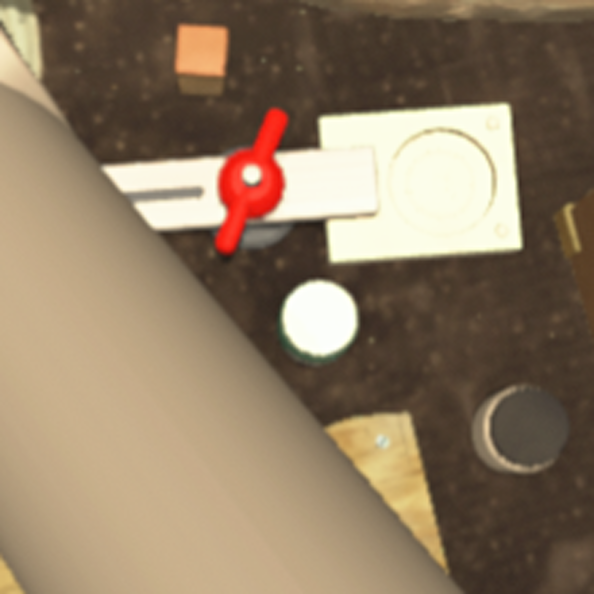

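>>> drive_tool(series=[[25,0,-40,0,-8.5,0,60],[50,0,-80,0,-17,0,60],[75,5,-120,0,-25.5,0,60],[90,10,-160,0,-34,0,60],[105,20,-190,0,-42.5,0,60]])

```text
clock: 15.3
tcp_pos: [0.3737, 0.2609, 0.1406]
orientation: [-1.522, 0.384, -0.386]
contact_force: [0.5, -0.1, 0.2]
grip_width: 0.0604
```

```bash
python3 st.py .357 .2596 .1 143.3
```

```text
15.3 [0.3737 0.2609 0.1406] yaw 61.8 j [-0.84  0.2   0.11  2.15 -0.04  0.78  0.37] F [ 0.5 -0.1  0.2] M [-0.01 -0.   -0.05] g 0.0604
(array([-14. ,  40.5,  -9.7]), array([ -0.8, -81.5,   0.5]))
```

>>> drive_tool(series=[[-4,0,-3,0,-8.5,0,60],[-8,0,-6,0,-17,0,60],[-14,5,-10,0,-25.5,0,60],[-14,10,-10,0,-34,0,60],[-14,15,-10,0,-42.5,0,60]])

```text
clock: 15.8
tcp_pos: [0.3566, 0.2565, 0.1247]
orientation: [-1.551, -0.202, 0.194]
contact_force: [0.1, 0.5, 0.6]
grip_width: 0.0602
```

>>> drive_tool(series=[[0,0,0,0,-8.5,0,60],[0,0,0,0,-17,0,60],[0,5,0,0,-25.5,0,60],[0,10,0,0,-34,0,60],[0,20,0,0,-39,0,60]])

```text
clock: 16.3
tcp_pos: [0.3572, 0.2547, 0.1042]
orientation: [-1.437, -0.735, 0.723]
contact_force: [0.4, 0.5, -0.3]
grip_width: 0.0599
```

```bash
python3 st.py .357 .2596 .02 143.3
python3 - <<'E'
from bench import r
from h import *
W=r.grab_frame("wrist"); cv2.imwrite("pics/w21.png",W["frame"])
print(proj(W,[[.3528,.2323,.04],[.3317,.2473,.04],[.406,.3038,.018],[.3855,.3191,.018]]).round(0).tolist())
E
```

```text
16.3 [0.3572 0.2547 0.1042] yaw 143.6 j [-0.66  0.24 -0.11  2.2   0.03  0.69  1.71] F [ 0.4  0.5 -0.3] M [-0.03  0.01 -0.  ] g 0.0599
(array([ 3. , 84.3,  2.9]), array([-0.2,  0.3,  0.6]))
[[310.0, 214.0], [348.0, 213.0], [312.0, 312.0], [343.0, 312.0]]
```

View pics/w21.png

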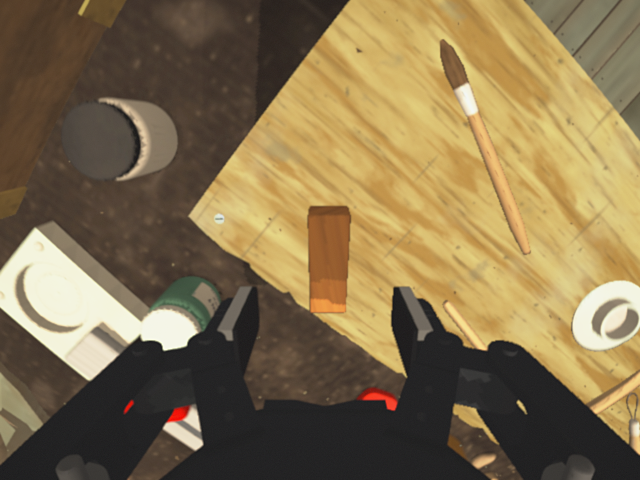

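>>> drive_tool(series=[[3,40,3,0,0,0,60],[3,70,3,0,0,0,60],[3,85,3,0,0,0,60],[3,92,3,0,0,0.5,60]])

```text
clock: 16.75
tcp_pos: [0.3549, 0.2561, 0.009]
orientation: [-1.444, -0.723, 0.735]
contact_force: [-1.1, -0.5, 0.9]
grip_width: 0.0602
```

```bash
python3 st.py .357 .2596 .0 143.3
python3 - <<'E'
from bench import r
from h import *
W=r.grab_frame("wrist"); cv2.imwrite("pics/w22.png",W["frame"])
S=r.grab_frame("scene"); cv2.imwrite("pics/s11.png",cv2.resize(S["frame"][220:380,240:400],None,fx=4,fy=3.7,interpolation=cv2.INTER_CUBIC))
o=r.get_obs();c=o["tcp_pos"];R=Ro.from_rotvec(o["orientation"]).as_matrix()
for z in (.012,.02,.03,.04): print(z,((proj(S,[[c[0]+.037*R[0,2],c[1]+.037*R[1,2],z],[c[0]-.037*R[0,2],c[1]-.037*R[1,2],z]])-[240,220])*[4,3.7]).round(0).tolist())
E
```

```text
16.75 [0.3549 0.2561 0.009 ] yaw 143.6 j [-0.69  0.43 -0.09  2.25  0.08  0.47  1.66] F [-1.1 -0.5  0.9] M [ 0.01  0.02 -0.03] g 0.0602
(array([4.1, 9. , 0.3]), array([-0.2,  0.3, -0.3]))
0.012 [[141.0, 358.0], [316.0, 382.0]]
0.02 [[139.0, 347.0], [316.0, 372.0]]
0.03 [[138.0, 334.0], [316.0, 359.0]]
0.04 [[136.0, 320.0], [316.0, 345.0]]
```

View pics/w22.png

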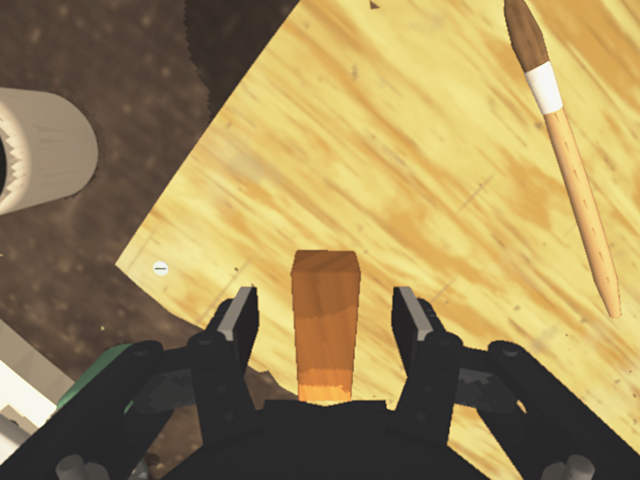

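View pics/s11.png

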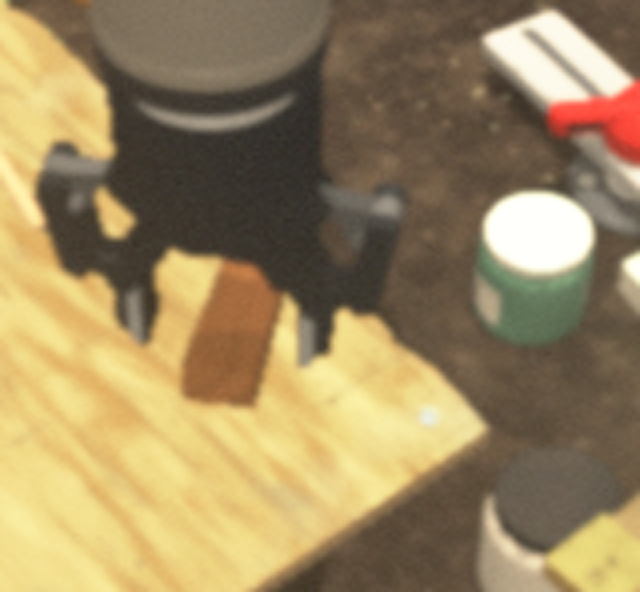

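>>> drive_tool(series=[[0,5,0,0,0,0,45],[0,6,0,0,0,0,35],[0,6,0,0,0,0,22],[0,6,0,0,0,0,22],[0,6,0,0,0,0,22]], squeeze=40)

```text
clock: 17.35
tcp_pos: [0.356, 0.2579, 0.0045]
orientation: [-1.443, -0.727, 0.733]
contact_force: [-0.1, -1.1, 4.5]
grip_width: 0.0286
```

```bash
python3 st.py .357 .2596 .02 143.3
python3 - <<'E'
from bench import r
from h import *
W=r.grab_frame("wrist"); cv2.imwrite("pics/w23.png",W["frame"])
E
```

```text
17.35 [0.356  0.2579 0.0045] yaw 143.6 j [-0.69  0.44 -0.09  2.25  0.08  0.46  1.66] F [-0.1 -1.1  4.5] M [-0.24  0.11 -0.05] g 0.0286
(array([  1.9, -15.5,   0.3]), array([-0.2,  0.3, -0.2]))
```

View pics/w23.png

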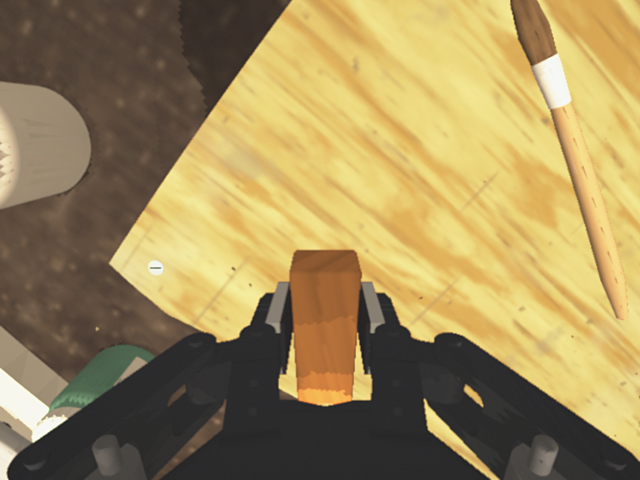

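>>> drive_tool(series=[[0,-10,0,0,0,0,22],[0,-35,0,0,0,0,22],[0,-65,0,0,0,0,22],[0,-75,0,0,0,0,22]])

```text
clock: 17.8
tcp_pos: [0.3575, 0.2589, 0.0823]
orientation: [-1.442, -0.73, 0.73]
contact_force: [0.6, 0.4, -0.1]
grip_width: 0.0286
```

```bash
python3 st.py .4622 .3534 .07 94.4
python3 - <<'E'
from bench import r
from h import *
W=r.grab_frame("wrist"); cv2.imwrite("pics/w24.png",W["frame"])
E
```

```text
17.8 [0.3575 0.2589 0.0823] yaw 143.6 j [-0.67  0.29 -0.11  2.2   0.05  0.65  1.69] F [ 0.6  0.4 -0.1] M [-0.   -0.01 -0.01] g 0.0286
(array([138.1,  12.4, -28.3]), array([-0.2, 49.2,  0. ]))
```

View pics/w24.png

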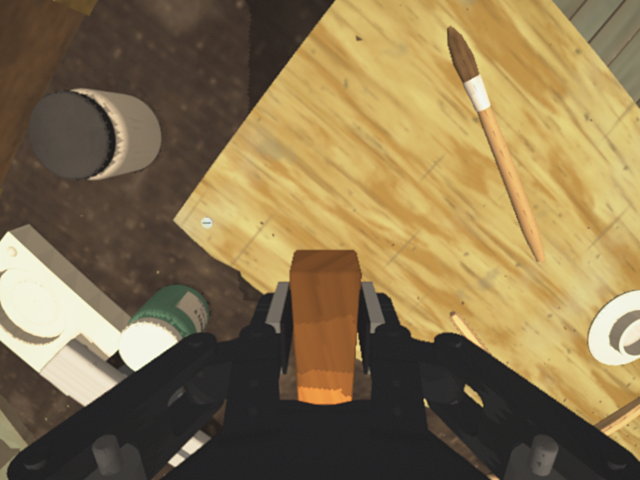

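>>> drive_tool(series=[[25,0,-5,0,8.3,0,22],[52,0,-10,0,16.6,0,22],[80,0,-16,0,25,0,22],[108,0,-22,0,33.3,0,22],[138,0,-28,0,41.6,0,22]])

```text
clock: 18.35
tcp_pos: [0.4623, 0.3537, 0.0818]
orientation: [-1.563, -0.159, 0.161]
contact_force: [0.2, 0.1, -1.1]
grip_width: 0.0286
```

```bash
python3 st.py .4622 .3534 .015 94.4
```

```text
18.35 [0.4623 0.3537 0.0818] yaw 101.7 j [-0.81  0.48  0.07  1.9  -0.05  0.77  1.06] F [ 0.2  0.1 -1.1] M [ 0.04 -0.01 -0.02] g 0.0286
(array([-0.1, 66.8, -0.4]), array([-0.1,  7.3, -0.1]))
```

>>> drive_tool(series=[[0,10,0,0,7.3,0,22],[0,40,0,0,7.3,0,22],[0,60,0,0,7.3,0,22],[0,67,0,0,7.3,0,22]])

```text
clock: 18.75
tcp_pos: [0.4603, 0.3523, 0.0118]
orientation: [-1.572, -0.056, 0.065]
contact_force: [0.3, -0.1, -0.4]
grip_width: 0.0288
```

```bash
python3 st.py .4622 .3534 -0.005 94.4
python3 - <<'E'
from bench import r
from h import *
W=r.grab_frame("wrist"); cv2.imwrite("pics/w25.png",W["frame"])
S=r.grab_frame("scene"); cv2.imwrite("pics/s12.png",cv2.resize(S["frame"][190:350,290:450],None,fx=4,fy=3.7,interpolation=cv2.INTER_CUBIC))
S=r.grab_frame("top"); cv2.imwrite("pics/t3.png",cv2.resize(S["frame"][110:310,220:420],None,fx=3,fy=3,interpolation=cv2.INTER_CUBIC))
E
```

```text
18.75 [0.4603 0.3523 0.0118] yaw 94.4 j [-0.82  0.58  0.08  1.93 -0.08  0.64  0.96] F [ 0.3 -0.1 -0.4] M [-0.    0.01 -0.1 ] g 0.0288
(array([ 2.1, 16.8,  0.9]), array([ 0.1,  0. , -0.3]))
```

View pics/w25.png

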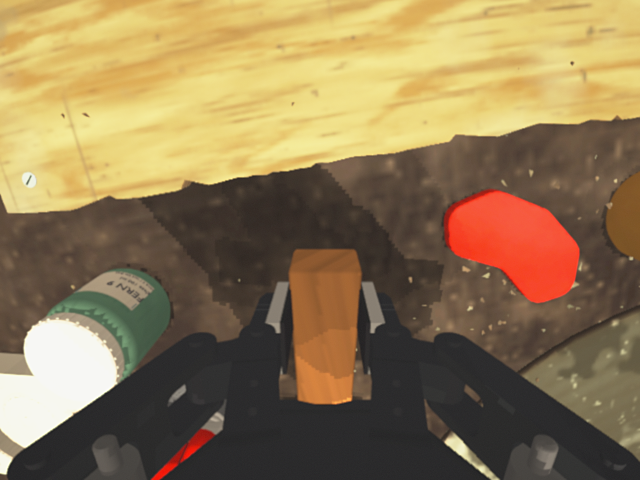

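View pics/s12.png

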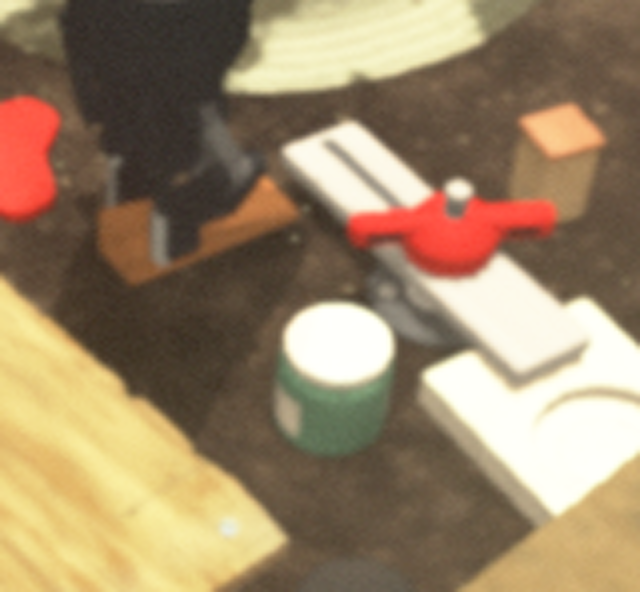

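View pics/t3.png

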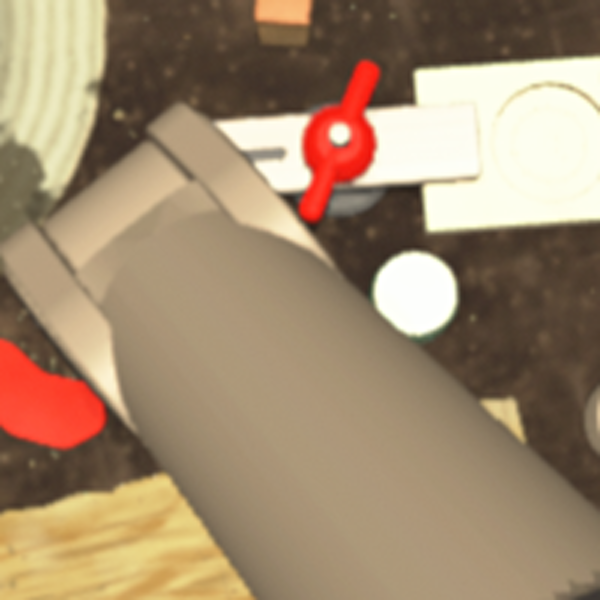

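>>> drive_tool(series=[[2,8,1,0,0,0,22],[2,15,1,0,0,0,22],[2,18,1,0,0,0,22]])

```text
clock: 19.2
tcp_pos: [0.4639, 0.3547, -0.0039]
orientation: [-1.569, -0.058, 0.062]
contact_force: [0.6, 0.3, 0.5]
grip_width: 0.0292
```

```bash
python3 st.py .492 .356 -0.005 94.4
python3 - <<'E'
from bench import r
from h import *
S=r.grab_frame("scene"); cv2.imwrite("pics/s13.png",cv2.resize(S["frame"][190:350,290:450],None,fx=4,fy=3.7,interpolation=cv2.INTER_CUBIC))
E
```

```text
19.2 [ 0.4639  0.3547 -0.0039] yaw 94.4 j [-0.82  0.61  0.08  1.93 -0.09  0.61  0.96] F [0.6 0.3 0.5] M [-0.03  0.02 -0.02] g 0.0292
(array([28.1,  1.1, -0.8]), array([-0.1, -0. , -0.1]))
```

View pics/s13.png

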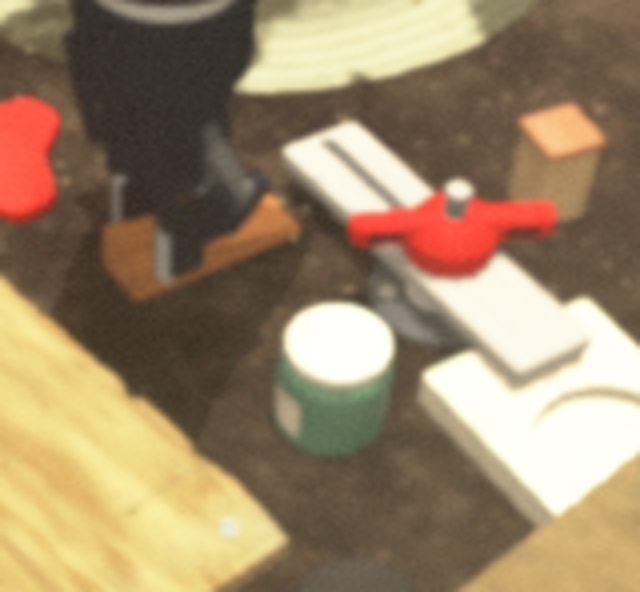

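>>> drive_tool(series=[[8,1,-0.5,0,0,0,22],[18,2,-1,0,0,0,22],[28,2,-1,0,0,0,22],[36,2,-1,0,0,0,22]])

```text
clock: 19.65
tcp_pos: [0.5013, 0.3562, -0.0061]
orientation: [-1.569, -0.058, 0.061]
contact_force: [-0.5, 0.3, -1.0]
grip_width: 0.0287
```

```bash
python3 st.py .52 .3579 -0.005 94.4
python3 - <<'E'
from bench import r
from h import *
S=r.grab_frame("scene"); cv2.imwrite("pics/s14.png",cv2.resize(S["frame"][190:350,290:450],None,fx=4,fy=3.7,interpolation=cv2.INTER_CUBIC))
E
```

```text
19.65 [ 0.5013  0.3562 -0.0061] yaw 94.3 j [-0.78  0.65  0.08  1.85 -0.09  0.64  1.  ] F [-0.5  0.3 -1. ] M [-0.07 -0.03  0.  ] g 0.0287
(array([18.8, -1.1,  0.3]), array([-0.1, -0.1, -0.1]))
```

View pics/s14.png

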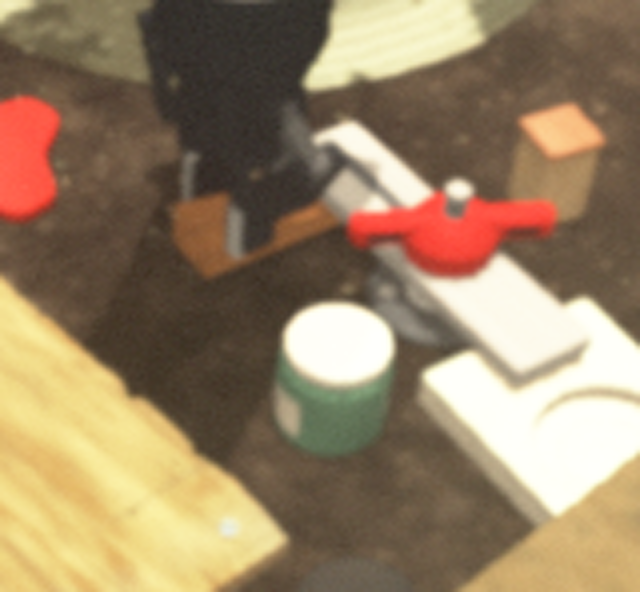

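>>> drive_tool(series=[[7,1,0,0,0,0,22],[13,1,0,0,0,0,22],[19,1,0.3,0,0,0,22]])

```text
clock: 20.0
tcp_pos: [0.522, 0.3577, -0.0071]
orientation: [-1.569, -0.058, 0.059]
contact_force: [-0.2, 0.5, -1.1]
grip_width: 0.029
```

```bash
python3 st.py .532 .3588 -0.007 94.4
python3 - <<'E'
from bench import r
from h import *
S=r.grab_frame("scene"); cv2.imwrite("pics/s15.png",cv2.resize(S["frame"][190:350,290:450],None,fx=4,fy=3.7,interpolation=cv2.INTER_CUBIC))
W=r.grab_frame("wrist"); cv2.imwrite("pics/w26.png",W["frame"])
E
```

```text
20.0 [ 0.522   0.3577 -0.0071] yaw 94.3 j [-0.76  0.67  0.08  1.81 -0.09  0.67  1.02] F [-0.2  0.5 -1.1] M [-0.01  0.05  0.01] g 0.029
(array([10. , -0.1,  0.3]), array([-0.1, -0.1, -0. ]))
```

View pics/s15.png

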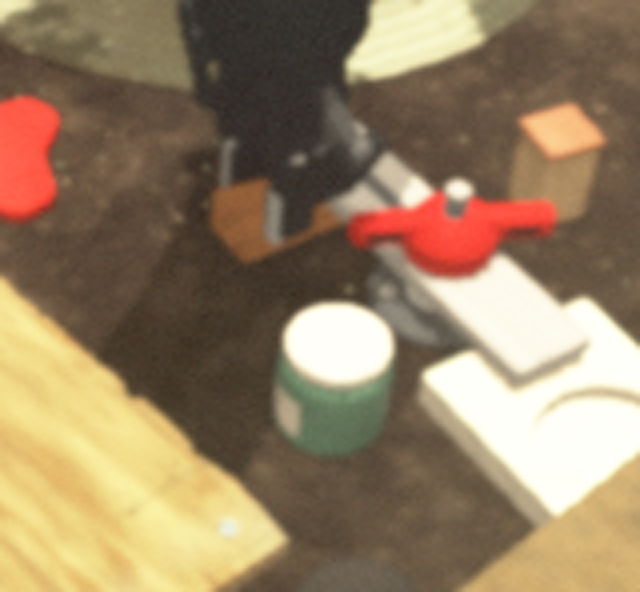

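View pics/w26.png

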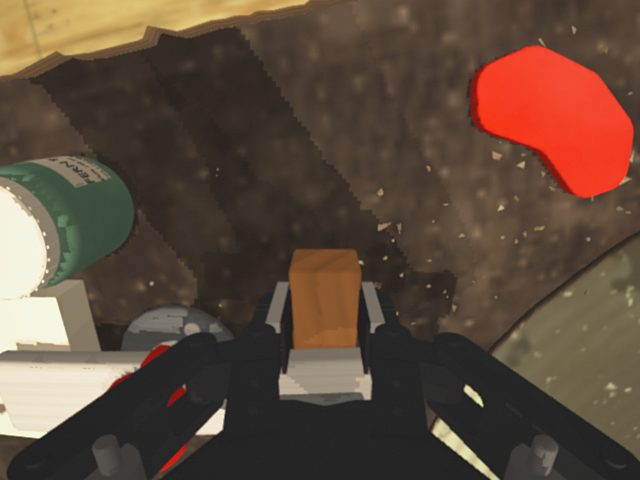

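>>> drive_tool(series=[[4,0,0,0,0,0,22],[8,0,0.3,0,0,0,22],[9,0,0.3,0,0,0,22]])

```text
clock: 20.4
tcp_pos: [0.532, 0.3588, -0.0069]
orientation: [-1.569, -0.058, 0.058]
contact_force: [0.8, -0.5, -1.0]
grip_width: 0.0288
```

```bash
python3 st.py .532 .3588 -0.007 94.4
```

```text
20.4 [ 0.532   0.3588 -0.0069] yaw 94.2 j [-0.75  0.68  0.08  1.78 -0.09  0.68  1.03] F [ 0.8 -0.5 -1. ] M [0.01 0.1  0.09] g 0.0288
(array([ 0. ,  0.1, -0. ]), array([-0.1, -0.2,  0. ]))
```

>>> drive_tool(series=[[0,0,0,0,0,0,42],[0,0,0,0,0,0,42],[-8,0,0,0,0,0,42],[-15,0,0,0,0,0,42],[-15,0,0,0,0,0,42]])

```text
clock: 20.9
tcp_pos: [0.5151, 0.3579, -0.0071]
orientation: [-1.569, -0.058, 0.06]
contact_force: [-0.6, 0.7, -0.3]
grip_width: 0.042
```

>>> drive_tool(series=[[0,0,0,0,0,0,22],[0,0,0,0,0,0,20],[0,0,0,0,0,0,20],[0,0,0,0,0,0,20]], squeeze=70)

```text
clock: 21.3
tcp_pos: [0.5151, 0.3581, -0.0065]
orientation: [-1.568, -0.058, 0.06]
contact_force: [-1.7, -0.6, 5.7]
grip_width: 0.0276
```

```bash
python3 st.py .532 .3588 -0.007 94.4
python3 - <<'E'
from bench import r
from h import *
S=r.grab_frame("scene"); cv2.imwrite("pics/s16.png",cv2.resize(S["frame"][190:350,290:450],None,fx=4,fy=3.7,interpolation=cv2.INTER_CUBIC))
W=r.grab_frame("wrist"); cv2.imwrite("pics/w27.png",W["frame"])
E
```

```text
21.3 [ 0.5151  0.3581 -0.0065] yaw 94.3 j [-0.77  0.67  0.08  1.82 -0.09  0.66  1.01] F [-1.7 -0.6  5.7] M [-0.14  0.4  -0.01] g 0.0276
(array([16.9,  0.4, -0.6]), array([-0.1, -0.1, -0.1]))
```

View pics/w27.png

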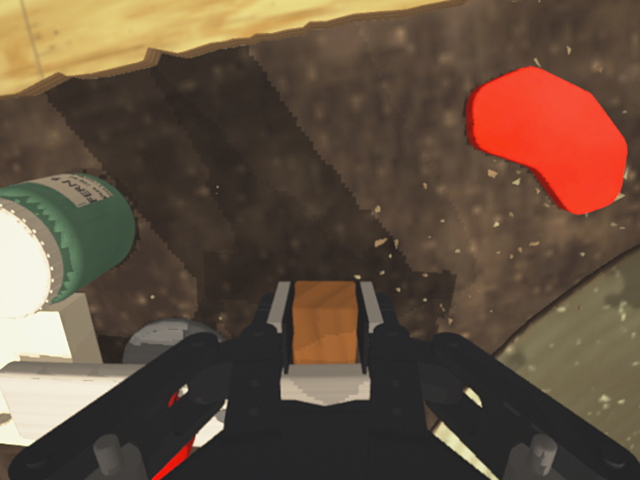

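View pics/s16.png

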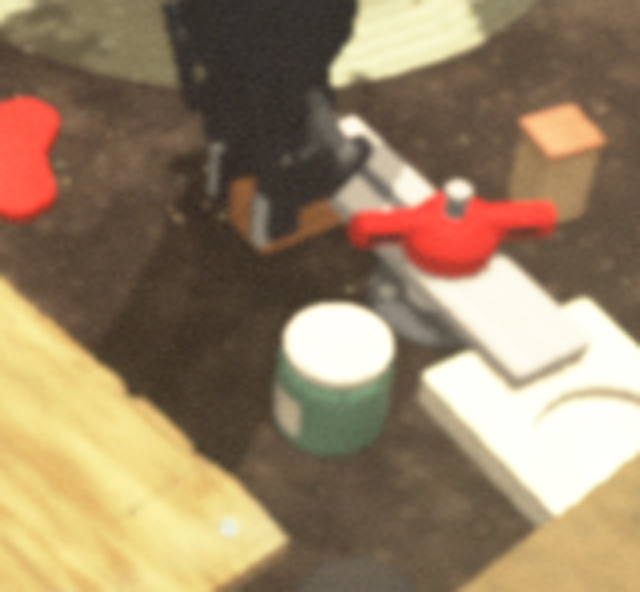

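>>> drive_tool(series=[[3,0,0,0,0,0,20],[6,0,0,0,0,0,20],[8,0,0,0,0,0,20]])

```text
clock: 21.7
tcp_pos: [0.5235, 0.3589, -0.0065]
orientation: [-1.568, -0.058, 0.06]
contact_force: [-2.3, -0.3, 4.1]
grip_width: 0.0276
```

```bash
python3 st.py .532 .3588 -0.007 94.4
```

```text
21.7 [ 0.5235  0.3589 -0.0065] yaw 94.3 j [-0.76  0.67  0.08  1.8  -0.09  0.67  1.02] F [-2.3 -0.3  4.1] M [-0.05  0.39  0.03] g 0.0276
(array([ 8.5,  0.5, -0.7]), array([-0.1, -0.1, -0.1]))
```

>>> drive_tool(series=[[3,0,-0.3,0,0,0,20],[6,0,-0.3,0,0,0,20],[6,0,-0.3,0,0,0,20]])

```text
clock: 22.0
tcp_pos: [0.5284, 0.3591, -0.0065]
orientation: [-1.569, -0.056, 0.062]
contact_force: [-4.9, -0.2, 6.6]
grip_width: 0.0278
```

```bash
python3 st.py .532 .3588 -0.007 94.4
```

```text
22.0 [ 0.5284  0.3591 -0.0065] yaw 94.3 j [-0.75  0.68  0.08  1.79 -0.09  0.68  1.03] F [-4.9 -0.2  6.6] M [-0.15  0.98  0.03] g 0.0278
(array([ 3.5,  0.5, -0.6]), array([-0.1, -0.1, -0.2]))
```

>>> drive_tool(series=[[3,0,0,0,0,0,20],[4,0,0,0,0,0,20],[4,0,0,0,0,0,20]])

```text
clock: 22.3
tcp_pos: [0.5302, 0.3596, -0.0065]
orientation: [-1.569, -0.054, 0.066]
contact_force: [-8.0, -1.4, 9.9]
grip_width: 0.0278
```

```bash
python3 st.py .532 .3588 -0.007 94.4
python3 - <<'E'
from bench import r
from h import *
S=r.grab_frame("scene"); cv2.imwrite("pics/s17.png",cv2.resize(S["frame"][190:350,290:450],None,fx=4,fy=3.7,interpolation=cv2.INTER_CUBIC))
W=r.grab_frame("wrist"); cv2.imwrite("pics/w28.png",W["frame"])
E
```

```text
22.3 [ 0.5302  0.3596 -0.0065] yaw 94.4 j [-0.75  0.68  0.08  1.78 -0.09  0.69  1.03] F [-8.  -1.4  9.9] M [-0.29  1.69 -0.01] g 0.0278
(array([ 1.8,  0.5, -0.9]), array([-0. , -0. , -0.4]))
```

View pics/w28.png

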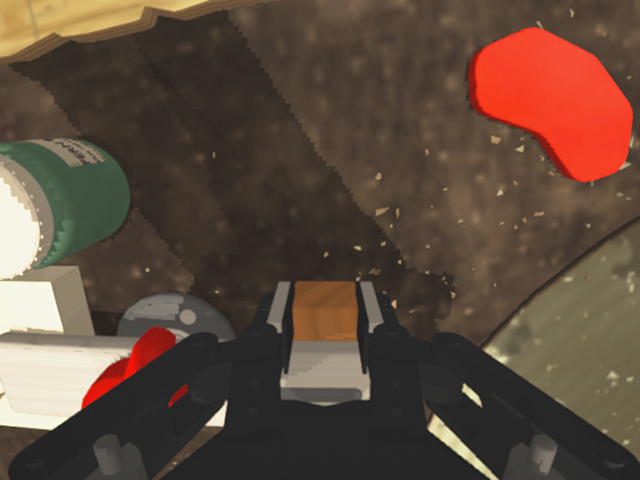

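View pics/s17.png

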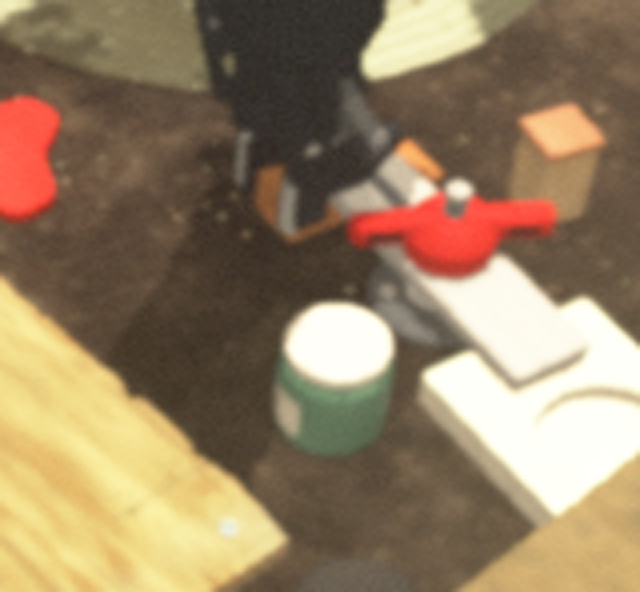

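>>> drive_tool(series=[[3,0,-0.3,0,0,0,20],[5,0,-0.3,0,0,0,20],[5,0,-0.3,0,0,0,20]])

```text
clock: 22.7
tcp_pos: [0.5323, 0.3599, -0.0065]
orientation: [-1.57, -0.051, 0.071]
contact_force: [-10.4, -1.5, 10.2]
grip_width: 0.0278
```

```bash
python3 st.py .532 .3588 -0.007 94.4
```

```text
22.7 [ 0.5323  0.3599 -0.0065] yaw 94.4 j [-0.74  0.69  0.08  1.77 -0.09  0.7   1.03] F [-10.4  -1.5  10.2] M [-0.17  1.99 -0.07] g 0.0278
(array([-0.4,  0.5, -1.1]), array([-0. ,  0. , -0.7]))
```

>>> drive_tool(series=[[0,0,0,0,0,0,42],[0,0,0,0,0,0,46],[0,0,0,0,0,0,46],[-20,0,0,0,0,0,46],[-40,0,0,0,0,0,40]])

```text
clock: 23.2
tcp_pos: [0.4932, 0.3564, -0.0061]
orientation: [-1.57, -0.05, 0.068]
contact_force: [-0.4, 0.5, 0.5]
grip_width: 0.0407
```

```bash
python3 st.py .532 .3588 -0.007 94.4
python3 - <<'E'
from bench import r
from h import *
S=r.grab_frame("scene"); cv2.imwrite("pics/s18.png",cv2.resize(S["frame"][190:350,290:450],None,fx=4,fy=3.7,interpolation=cv2.INTER_CUBIC))
W=r.grab_frame("wrist"); cv2.imwrite("pics/w29.png",W["frame"])
E
```

```text
23.2 [ 0.4932  0.3564 -0.0061] yaw 94.3 j [-0.78  0.65  0.08  1.86 -0.09  0.65  1.  ] F [-0.4  0.5  0.5] M [-0.04 -0.   -0.01] g 0.0407
(array([38.9,  0.4, -0.6]), array([-0. , -0.1, -0.7]))
```

View pics/w29.png

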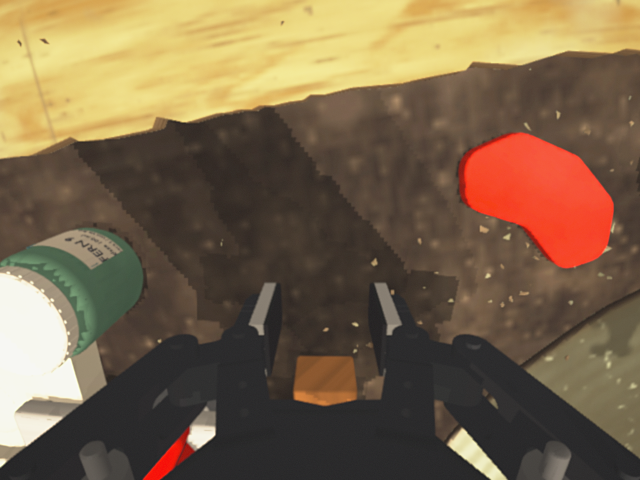

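View pics/s18.png

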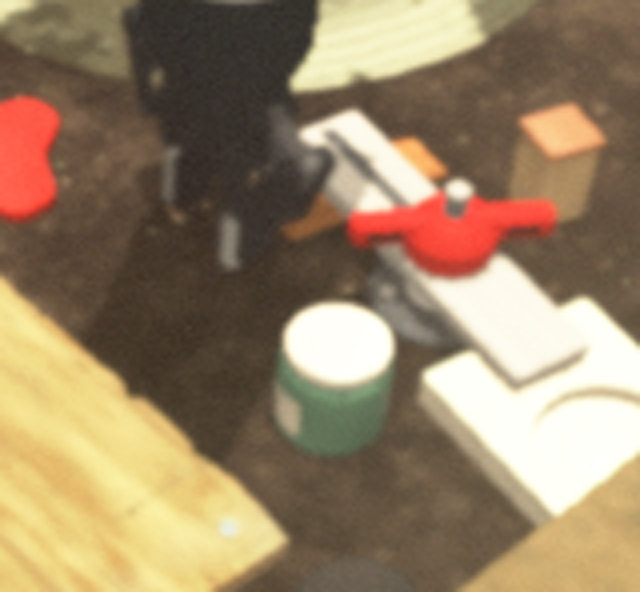

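>>> drive_tool(series=[[0,-8,0,0,0,0,30],[0,-12,0,0,0,0,10],[0,-12,0,0,0,0,0],[0,-12,0,0,0,0,0],[6,-12,0,0,0,0,0]])

```text
clock: 23.8
tcp_pos: [0.4958, 0.3573, 0.0054]
orientation: [-1.571, -0.05, 0.075]
contact_force: [0.2, 0.4, 0.6]
grip_width: -0.0002
```

```bash
python3 st.py .51 .3575 0.006 94.4
python3 - <<'E'
from bench import r
from h import *
W=r.grab_frame("wrist"); cv2.imwrite("pics/w30.png",W["frame"])
E
```

```text
23.8 [0.4958 0.3573 0.0054] yaw 94.5 j [-0.78  0.63  0.08  1.85 -0.09  0.68  1.  ] F [0.2 0.4 0.6] M [ 0.   -0.   -0.01] g -0.0002
(array([14.1, -0.9, -1. ]), array([ 0. ,  0.1, -0.9]))
```

View pics/w30.png

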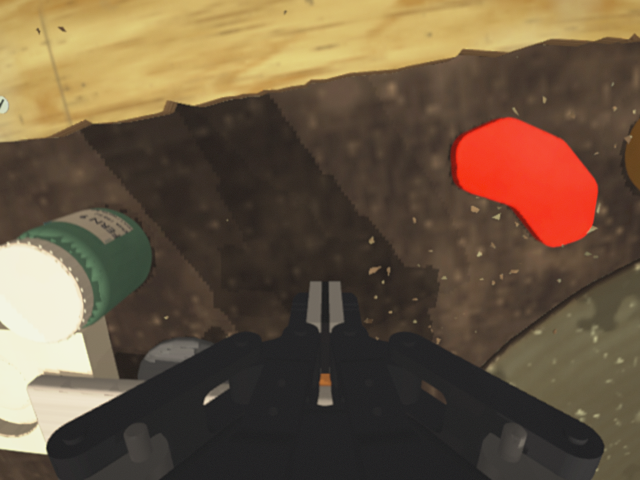

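>>> drive_tool(series=[[6,2,-0.5,0,0,0,0],[12,2,-1,0,0,0,0],[16,2,-1,0,0,0.5,0],[18,2,-1,0,0,0.5,0]])

```text
clock: 24.25
tcp_pos: [0.5167, 0.3574, 0.0032]
orientation: [-1.571, -0.043, 0.079]
contact_force: [0.7, -0.7, -0.0]
grip_width: 0.0002
```

```bash
python3 st.py .52 .358 0.004 94.4
```

```text
24.25 [0.5167 0.3574 0.0032] yaw 94.4 j [-0.75  0.66  0.08  1.8  -0.09  0.71  1.03] F [ 0.7 -0.7 -0. ] M [ 0.02  0.02 -0.04] g 0.0002
(array([ 3.4, -0.9,  0.3]), array([ 0. ,  0. , -1.3]))
```

>>> drive_tool(series=[[3,0,0.3,0,0,-1,0],[5,0,0.3,0,0,-1,0]])

```text
clock: 24.45
tcp_pos: [0.5187, 0.3577, 0.0023]
orientation: [-1.572, -0.054, 0.069]
contact_force: [-8.3, -0.4, 4.3]
grip_width: -0.0002
```

```bash
python3 st.py .52 .358 0.004 94.4
python3 - <<'E'
from bench import r
from h import *
S=r.grab_frame("scene"); cv2.imwrite("pics/s19.png",cv2.resize(S["frame"][190:350,290:450],None,fx=4,fy=3.7,interpolation=cv2.INTER_CUBIC))
E
```

```text
24.45 [0.5187 0.3577 0.0023] yaw 94.5 j [-0.76  0.66  0.08  1.8  -0.09  0.69  1.02] F [-8.3 -0.4  4.3] M [-0.21  1.8  -0.  ] g -0.0002
(array([ 1.3, -1.7,  0.2]), array([ 0.1,  0.1, -0.5]))
```

View pics/s19.png

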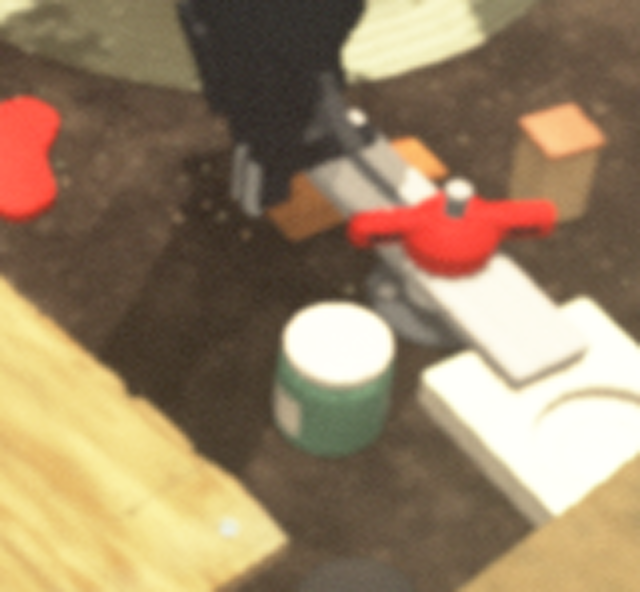

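Contact with the butt at 8 N. I push to about 14 N.

>>> drive_tool(series=[[2,0,0.2,0,0,0,0],[4,0,0.2,0,0,0,0],[5,0,0.2,0,0,0,0]])

```text
clock: 24.8
tcp_pos: [0.52, 0.3584, 0.0016]
orientation: [-1.574, -0.05, 0.075]
contact_force: [-9.5, -2.2, 5.3]
grip_width: 0.0003
```

```bash
python3 st.py .52 .358 0.004 94.4
```

```text
24.8 [0.52   0.3584 0.0016] yaw 94.6 j [-0.76  0.66  0.08  1.79 -0.09  0.7   1.02] F [-9.5 -2.2  5.3] M [-0.16  2.11 -0.03] g 0.0003
(array([-0. , -2.4, -0.4]), array([ 0.2,  0.2, -0.9]))
```

>>> drive_tool(series=[[4,-1,0.2,0,0,0,0],[8,-1,0.2,0,0,0,0],[8,-1,0.2,0,0,0,0]])

```text
clock: 25.1
tcp_pos: [0.5235, 0.3593, 0.0016]
orientation: [-1.576, -0.046, 0.082]
contact_force: [-10.2, -0.9, 4.6]
grip_width: 0.0001
```

```bash
python3 st.py .52 .358 0.004 94.4
python3 - <<'E'
from bench import r
from h import *
S=r.grab_frame("scene"); cv2.imwrite("pics/s20.png",cv2.resize(S["frame"][190:350,290:450],None,fx=4,fy=3.7,interpolation=cv2.INTER_CUBIC))
E
```

```text
25.1 [0.5235 0.3593 0.0016] yaw 94.7 j [-0.75  0.67  0.08  1.78 -0.09  0.72  1.03] F [-10.2  -0.9   4.6] M [-0.19  2.24 -0.04] g 0.0001
(array([-3.7, -2.3, -1. ]), array([ 0.3,  0.3, -1.3]))
```

View pics/s20.png

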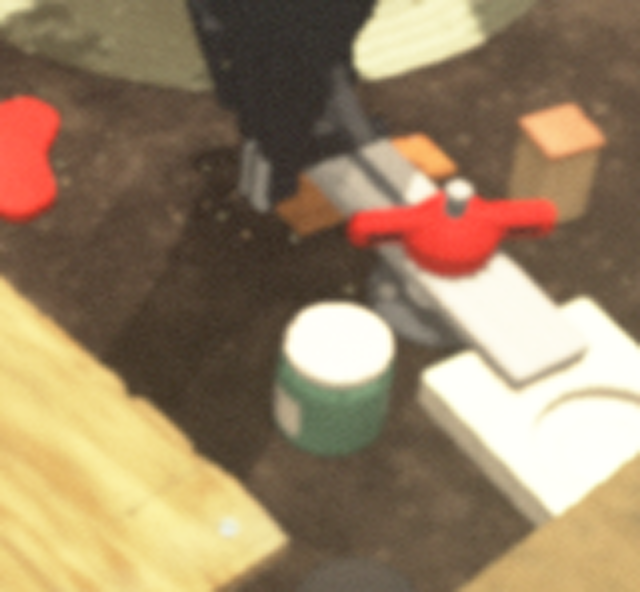

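Run:
```python
from bench import r
from h import *
S=r.grab_frame("scene"); p=np.array([[457,167],[425,135],[302,238],[272,212]])/[4,3.7]+[290,190]
E=np.array([.544,.3597]);u=np.array([.997,.0765])
for z in (.003,.006,.0): 
    X=plane(S,p,z)[:,:2]; print(z,X.round(4).tolist(),((X-E)@u).round(4))
x=S["frame"][200:270,330:430]; cv2.imwrite("pics/s20c.png",cv2.resize(x,None,fx=8,fy=8,interpolation=cv2.INTER_CUBIC))
x=S["frame"][250:310,390:450]
```

```text
0.003 [[0.6284, 0.3544], [0.6272, 0.3819], [0.5349, 0.3435], [0.5311, 0.3656]] [ 0.0837  0.0847 -0.0103 -0.0124]
0.006 [[0.6264, 0.352], [0.6253, 0.3795], [0.5334, 0.3412], [0.5296, 0.3632]] [ 0.0816  0.0825 -0.012  -0.0141]
0.0 [[0.6304, 0.3568], [0.6292, 0.3844], [0.5365, 0.3458], [0.5326, 0.368]] [ 0.0859  0.0868 -0.0086 -0.0107]
```

View pics/s20c.png

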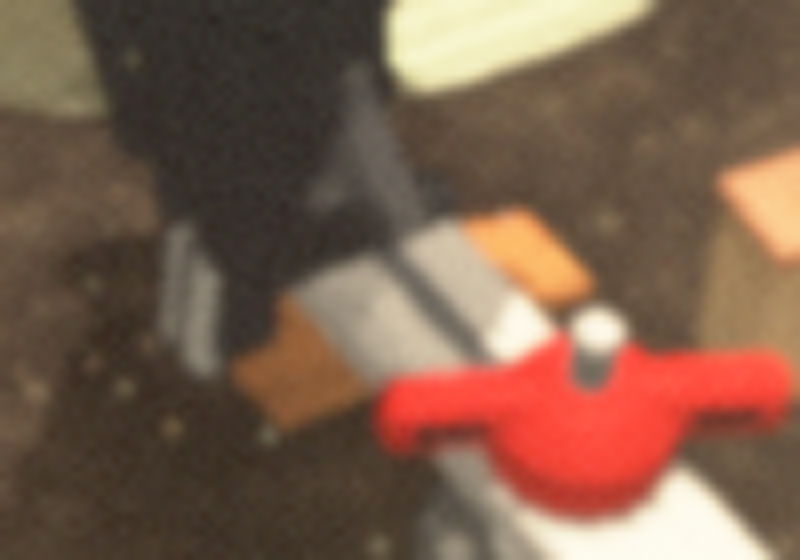

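>>> drive_tool(series=[[-10,0,0,0,0,0,0],[-30,-10,0,0,0,0,0],[-45,-50,0,0,0,0,0],[-60,-100,0,0,0,0,0],[-90,-130,20,0,0,0,0]])

```text
clock: 25.7
tcp_pos: [0.4384, 0.3706, 0.1366]
orientation: [-1.575, -0.046, 0.073]
contact_force: [1.3, 0.4, 0.3]
grip_width: 0.0001
```

```bash
python3 st.py .45 .36 0.13 94.4
python3 - <<'E'
from bench import r
from h import *
S=r.grab_frame("scene"); cv2.imwrite("pics/s21.png",cv2.resize(S["frame"][190:320,330:490],None,fx=5,fy=4.6,interpolation=cv2.INTER_CUBIC))
T=r.grab_frame("top"); cv2.imwrite("pics/t4.png",cv2.resize(T["frame"][90:310,240:460],None,fx=2.7,fy=2.7,interpolation=cv2.INTER_CUBIC))
W=r.grab_frame("wrist"); cv2.imwrite("pics/w31.png",W["frame"])
E
```

```text
25.7 [0.4384 0.3706 0.1366] yaw 94.3 j [-0.88  0.4   0.1   1.86 -0.06  0.89  0.89] F [1.3 0.4 0.3] M [ 0.08 -0.05  0.08] g 0.0001
(array([ 10.9,   6.4, -11.4]), array([ 0.2, -0.1, -1. ]))
```

View pics/s21.png

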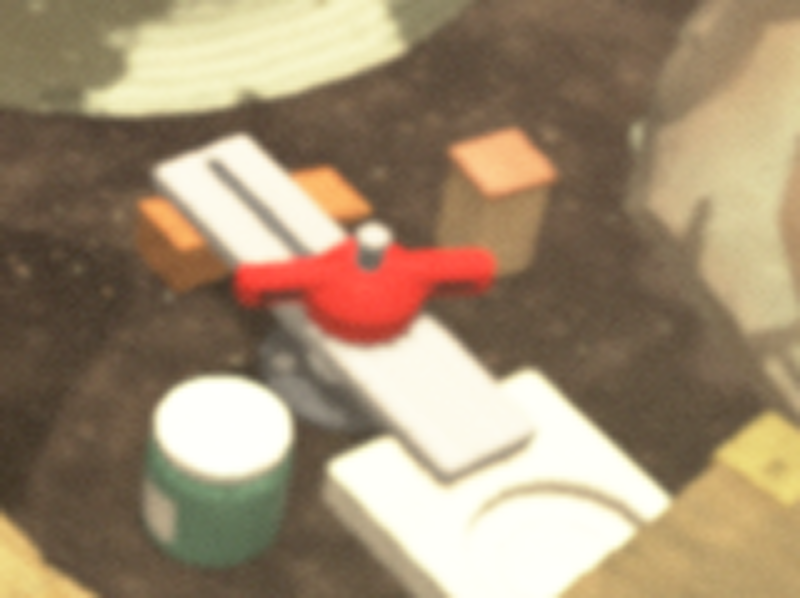

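View pics/t4.png

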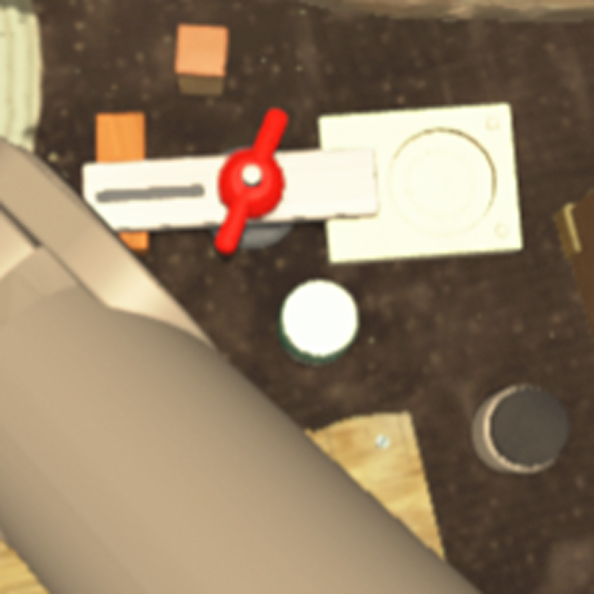

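View pics/w31.png

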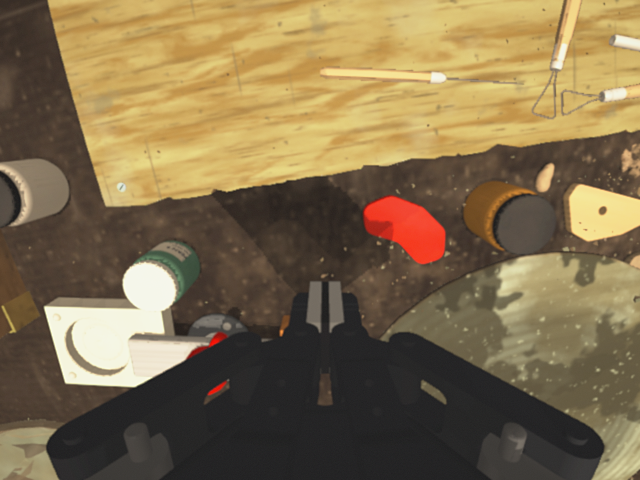

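Run:
```python
from bench import r
from h import *
S=r.grab_frame("scene");T=r.grab_frame("top")
s=np.array([[246,135],[154,173],[532,434],[444,471],[373,232]])/[5,4.6]+[330,190]
t=np.array([[84,166],[90,228],[376,148],[378,214],[251,174]])/2.7+[240,90]
print(tri(T,t,S,s).round(4))
# height by known xy: along bar 
for a,b in zip(tri(T,t,S,s),s): pass
A=S["frame"]
x=A[255:300,385:450]; cv2.imwrite("pics/toe_after.png",cv2.resize(x,None,fx=10,fy=10,interpolation=cv2.INTER_CUBIC))
b=cv2.imread("pics/scene0.png")[255:300,385:450]; cv2.imwrite("pics/toe_before.png",cv2.resize(b,None,fx=10,fy=10,interpolation=cv2.INTER_CUBIC))
```

```text
[[0.5829 0.3826 0.04  ]
 [0.5433 0.3795 0.0379]
 [0.5947 0.205  0.0336]
 [0.5548 0.2031 0.0359]
 [0.57   0.2817 0.0813]]
```

View pics/toe_after.png

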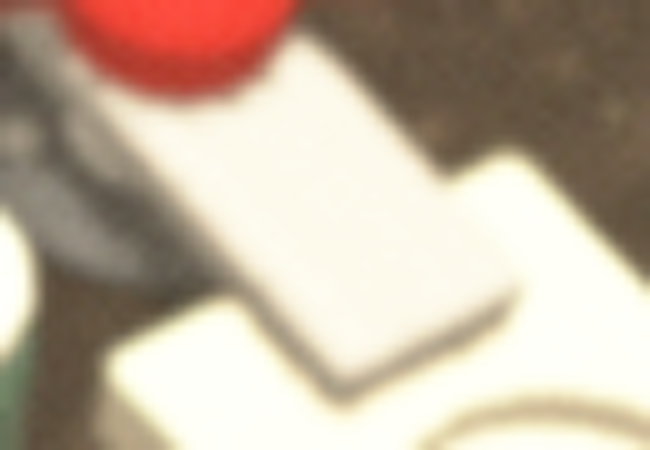

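View pics/toe_before.png

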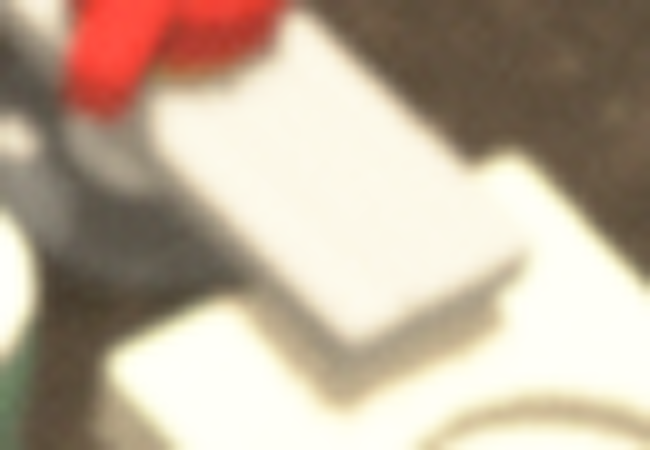

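```bash
python3 st.py; python3 -c "
from bench import r
print(r.hand_in())"
```

```text
25.95 [0.4352 0.3726 0.1334] yaw 94.7 j [-0.88  0.41  0.09  1.87 -0.06  0.89  0.9 ] F [ 0.6  0.1 -1.3] M [-0.04 -0.02 -0.01] g 0.0
the job is handed in; nothing more can be done
None
```

I turned the knob back until it dropped, screwed it down tight, drove the wedge under the heel, and handed in at about 26 s. No verdict was reported, and I could not measure the contact forces directly.

**What I did**
- **Knob back:** I pushed both wings anticlockwise to the back stop, where the wrist moment reached 2.5 N m. The wings then measured about 60 mm high, down from about 68 mm, and much more of the stud showed. Two earlier tries slipped without turning the knob: gripping the hub, then closing on the stud.
- **Knob forwards:** I pushed the wings clockwise to a firm stop at about 1.3 N m. The wings ended about 53.5 mm high.
- **Wedge:** I gripped it, slid it under the heel, regripped near the butt and pushed. The last push was on the butt with closed fingers, at about 10 N. It stayed in place when released.

**Last checks**
- **Bar:** In the last pictures the heel's top had risen from about 33 to 39 mm. The toe's top had dropped from about 42 to 35 mm, onto the mould.
- **Other objects:** The mould, green and cream jars and stamp sit at the same top-view pixels as before. The kidney, amber jar and brush I saw only in passing. None was touched.
- **Robot:** It stands clear of everything.

**What disagreed**
- **Knob turn:** Going forwards it turned about 100°, where the text implies about 79°.
- **Wedge depth:** Its nose went about 75–80 mm past the bar's edge instead of about 65 mm.
- **Fingertips:** They stood roughly 8–20 mm higher than the reported TCP, so I set heights from the pictures and contact.

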